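Sort the loose instrument fittings into their stock trays

TASK

Sort the mixed handful of instrument fittings on the bench into the three stock trays: put both bridges, both machine heads and the tailpiece cover each into the tray that already holds its own kind. Set each one down the right way up, as it lies now, flat on the floor of the tray and lying parallel to the pieces already there, on top of nothing. Leave the glue bottle and the screwdriver where they are.

Things in the scene. Friction and masses are not known exactly. Their poses are not given: they have to be found in the camera images.
- bridge_adj: Loose black adjustable mandolin bridge, standing on its two feet: a straight bar 114 long (own y) x 13 wide (own x), 22 high overall. Straight 13 mm wide sides up to 10.5 above the bench; above that two brass thumbwheels and a 7 mm wide saddle. About 30 g. Origin: centre of the underside, z up. Goes with the bridges.
- bridge_solid: Loose dark brown one-piece bridge, standing on its two feet: a straight bar 106 long (own y) x 14 wide (own x), sides straight up to 9 above the bench, with a narrower ridge and a white bone strip on top, 15 high overall. About 25 g. Origin: centre of the underside, z up. Goes with the bridges.
- tuner_round: Loose machine head (tuner) lying on its back: metal housing 20 wide (own x) x 30 (own y) x 12 high, centred on the origin; upright string post 7 diameter in its middle, top 38 above the bench; black round button 21 diameter, 9 thick, on a shaft on the +y side, reaching y = +43. About 45 g, balance point near y = +8. Origin: centre of the housing's underside, z up.
- tuner_square: Loose machine head like tuner_round (same housing 20 x 30 x 12 and post 38 high) but with a square metal button 24 wide (x) x 20 x 9 thick, reaching to y = +43. About 50 g, balance point near y = +10. Origin: centre of the housing's underside, z up.
- cover: Loose nickel-plated tailpiece cover, a low arched metal plate lying domed side up: 38 wide (own x), 94 long (own y from -44 to +50, the +y end scalloped), 11 high; straight 38 mm wide sides up to 5.5 above the bench. About 45 g. Origin: centre of the underside, z up. Goes with the tailpiece covers.
- tray_bridges: Fixed open plywood tray, 150 x 150 x 30 high, walls and floor 5 thick. Origin: centre of its underside; z up. Already holds one fixed bridge (like bridge_adj) lying along its own y, along the +x wall: it fills x = 50 to 64, y = -57 to 57, up to 27 above the bench. The rest of the floor, x = -70 to +50, is free.
- tray_tuners: Fixed open plywood tray, 150 x 150 x 30 high, walls and floor 5 thick. Origin: centre of its underside; z up. Already holds two fixed machine heads (round and square button), posts up, long axes along its own y, along the +x wall: they fill x = 42 to 66, y = -63 to 61, up to 43 above the bench. The rest of the floor, x = -70 to +42, is free.
- tray_covers: Fixed open plywood tray, 150 x 150 x 30 high, walls and floor 5 thick. Origin: centre of its underside; z up. Already holds one fixed tailpiece cover lying along its own y, along the +x wall: it fills x = 27 to 65, y = -44 to 50, up to 16 above the bench. The rest of the floor, x = -70 to +27, is free.
- glue: Bystander: yellow glue bottle with a red nozzle, standing, 44 diameter, 145 high. Origin: centre of the underside.
- screwdriver: Bystander: screwdriver lying on the bench, handle to its own -x.
There are look-alikes about, which are no part of the job. What is shaped like the bridge_adj but pink is not meant.

How it is judged (in metres and radians):
At the end, for the whole second after the job is handed in: Every fitting is in the tray of its own kind: origin inside the walls and within 4 mm of the tray floor, upright within 0.15 rad, long axis within 0.35 rad of the tray's y (either way round), at rest. Glue bottle still standing, it and the screwdriver within 30 mm of their places (x of bridge_adj in the frame of tray_bridges between -0.07 and 0.07 m and y of bridge_adj in the frame of tray_bridges between -0.07 and 0.07 m and z of bridge_adj in the frame of tray_bridges between 0 and 0.009 m and angle between each of bridge_adj, bridge_solid, tuner_round, tuner_square, cover's own z axis and vertical below 0.15 rad and angle between the y axis of each of bridge_adj, bridge_solid and the y axis of tray_bridges, either way round below 0.35 rad and linear speed of each of bridge_adj, bridge_solid, tuner_round, tuner_square, cover below 0.02 m/s and x of bridge_solid in the frame of tray_bridges between -0.07 and 0.07 m and y of bridge_solid in the frame of tray_bridges between -0.07 and 0.07 m and z of bridge_solid in the frame of tray_bridges between 0 and 0.009 m and x of tuner_round in the frame of tray_tuners between -0.07 and 0.07 m and y of tuner_round in the frame of tray_tuners between -0.07 and 0.07 m and z of tuner_round in the frame of tray_tuners between 0 and 0.009 m and angle between the y axis of each of tuner_round, tuner_square and the y axis of tray_tuners, either way round below 0.35 rad and x of tuner_square in the frame of tray_tuners between -0.07 and 0.07 m and y of tuner_square in the frame of tray_tuners between -0.07 and 0.07 m and z of tuner_square in the frame of tray_tuners between 0 and 0.009 m and x of cover in the frame of tray_covers between -0.07 and 0.07 m and y of cover in the frame of tray_covers between -0.07 and 0.07 m and z of cover in the frame of tray_covers between 0 and 0.009 m and angle between the y axis of cover and the y axis of tray_covers, either way round below 0.35 rad and distance of each of glue, screwdriver from where it was at the start of the episode below 0.03 m and angle between glue's own z axis and vertical below 0.3 rad); the robot touches nothing.
It fails at once if the glue bottle or the screwdriver is disturbed (distance of any of glue, screwdriver from where it was at the start of the episode above 0.03 m or angle between glue's own z axis and vertical above 0.3 rad).
It also fails if it takes over 109 s, if anything falls off the work surface, if the arm or the gripper's body presses on something with over 40 N, if the wrist force passes 120 N, or if a joint passes its speed limit or range.

ROBOT

A 7-joint arm with a two-finger parallel gripper is mounted at the origin on the work surface. World frame = base frame: x ahead of the robot, y to its left, z up, the work surface at z = 0. Lengths are in mm, angles in rad, forces in N, time in s.
With the tool pointing down it reaches from about 400 to 925 mm from the base axis. Payload 4.1 kg.
Tool frame: the origin (TCP) lies at the very end of the fingers, on their centre line; the grasp point (between the pads) lies bot.tcp_to_grasp behind it (bot.tcp_to_grasp is the distance from the TCP to the grasp point, in mm); x points along the fingers, y is the direction in which the jaws open and shut, and the axes are right-handed (so a half turn about x gives the same grasp; the last joint's range is limited). The gripper opens to 85 mm and grips with 20 to 120 N. Pads are 22 mm wide; open, the fingers measure 114 mm over their backs; the gripper's body (76 mm by 85 mm) begins 54 mm behind the grasp point. The pads swing forward as they close: fully open they stand 13 mm farther back than shut.
Start: joints at [1.219, 0.398, 0.045, 1.537, -0.019, 1.207, -0.051], TCP at [162.611, -629.366, 231.347] pointing down, gripper open.
Joint ranges: [-2.82, 2.82], [-0.49, 2.23], [-1.37, 1.46], [0, 2.46], [-1.36, 4.5], [0.23, 2], [-2.94, 2.94]. Speed limits (rad/s): [2.57, 2.57, 3.14, 3.14, 3.14, 3.14, 3.14].

INTERFACE

Orientations are given as [roll, pitch, yaw] about the fixed x, y, z axes, in that order (R = Rz(yaw) Ry(pitch) Rx(roll)).
In Python, from rig import bot gives the robot as it stands. The module is installed in compiled form; this text tells all that it offers.
- The arm moves only by the tool apply_moves, never from a script. Its arguments are lists of equal length, an entry for each row: "translation": the shift along the tool's x, y, z each as a share of 200 mm, from -1 to 1, a list of three; "roll": the turn about the tool's x as a share of 180 degrees, from -1 to 1. A call has exactly 8 rows; each row shifts and turns the commanded pose from where the row before left it, along the tool's axes as they then stand; what a row does not reach is not made up. A row lasts 1/10 s, in which the tool goes at most 50 mm and 8.59 degrees, less where a joint would pass 70% of its speed; a pose out of reach is approached as far as the arm can. A call with a number of a shift or a turn outside -1 to 1 is refused whole. A call with a gripper value outside its range is refused whole. "fingers" is the closure, from 0 (fully open) to 1 (shut), set as the call begins (left out, the last holds). The fingers move at their own pace and stop on an object; the grip force is fixed at half the most. Time passes only in rows, so rows that do not move let the fingers close, or fill a call up. It gives the time, the measured TCP pose, the force and the opening at its end, in the units of the state.
- bot.read_state(): the state, without advancing time (a new reading comes with each control period).
- bot.capture(name): name is "scene" or "side" or "wrist"; returns the picture (384x512x3 uint8, red, green, blue); there is no depth.
- bot.camera_params(name): a dict with "fov_y" (degrees; the focal length in pixels is half the picture's height over the tangent of half this angle, whatever the lens; pixels are square), "cx", "cy" (the principal point, pixels), "k1" (the pictures are not rectified: a ray, as slopes to the right and down, at radius r is drawn at 1 + k1 r^2 times it, then the intrinsics apply), "cam_to_world" (4x4, takes a point from camera to world coordinates). Camera axes: x right, y down, z forward; pixel columns grow to the right and rows downward; lengths in mm; the calibration is good to about 2 mm. A picture is of the moment at which its call begins: read the wrist's pose just before it. camera_params takes no time and is no camera call; for the wrist camera it gives the pose at the moment of the call.
- bot.sign_off(): hands the job in, once; it reports no verdict.
The state is a dict: "time": time; "joints": joint angles; "joint_velocities": joint speeds; "effort": joint torques, N m; "eef_pos": TCP position; "orientation": TCP orientation; "contact_force": force on the tool from outside, world axes, zero at the start; "wrist_torque": the same for the moment, N m; "opening": finger opening in mm.
Only numpy, scipy, OpenCV 4.12 (cv2) and the standard library are available. Lean on these libraries where they do the work, as an engineer would, in place of code of your own. Each camera call takes 0.05 s, during which the arm holds its last target.

## Working session

There is one attempt and no reset: what is moved stays moved. The work goes in short steps, Python scripts to look and compute and a tool call to move; the robot and the scene stay as the last step left them, time stands still between calls to the robot, and variables do not carry over. Pictures are saved under pics/ and viewed, and the job is handed in when it is done.

Besides the shell and the picture viewer there is one more tool, called after "Emit:" in YAML: its name, and indented under it one key for each argument. apply_moves: Moves the arm, as the interface text tells. Its arguments: {"type":"object","properties":{"translation":{"type":"array"},"roll":{"type":"array"},"fingers":{"type":"number"}},"required":["translation","roll"]}

```bash
mkdir -p pics; ls
python3 - <<'E'
from rig import bot
import cv2,json
print(bot.read_state()); print(bot.tcp_to_grasp)
for n in ("scene","side","wrist"):
    p=bot.camera_params(n); print(n,p)
    cv2.imwrite(f"pics/{n}0.png",bot.capture(n)[:,:,::-1])
E
```

```text
pics
{'time': 0.0, 'joints': array([ 1.21900946,  0.3991892 ,  0.04508571,  1.53788198, -0.01869745,
        1.20688383, -0.0506728 ]), 'joint_velocities': array([ 1.30888729e-03,  8.45538247e-05, -2.40239240e-04,  6.30586313e-04,
       -8.42050997e-04, -8.10762093e-04,  2.93093988e-05]), 'effort': array([ 2.97233282e-05, -4.75124502e+01,  1.36503272e+00, -2.54215139e+01,
        1.17837850e-02,  9.45888256e-03,  4.69661643e-07]), 'eef_pos': array([ 162.3992798 , -628.73517684,  230.26543288]), 'orientation': array([-1.48993056,  1.56885584,  1.90454133]), 'contact_force': array([-0.02355433,  0.15722996, -0.14018641]), 'wrist_torque': array([-0.06443969, -0.04044873,  0.00361613]), 'opening': 85.42029392353514}
18.700000000000003
scene {'fov_y': 53.52346695201764, 'cx': 260.83036483855767, 'cy': 191.5464450913122, 'k1': -0.03460078033410963, 'cam_to_world': array([[-8.02105716e-01,  3.33367660e-01, -4.95471921e-01,
         1.00931594e+03],
       [ 5.96740347e-01,  4.15526296e-01, -6.86468394e-01,
         7.07517773e+02],
       [-2.29647495e-02, -8.46288308e-01, -5.32229950e-01,
[... 355 characters left out ...]
.12996430e-01,  7.64943998e-01,
        -9.14578873e+02],
       [-2.06889435e-02, -8.25444472e-01, -5.64104061e-01,
         7.40992997e+02],
       [ 0.00000000e+00,  0.00000000e+00,  0.00000000e+00,
         1.00000000e+00]])}
wrist {'fov_y': 59.60957582569148, 'cx': 257.2237664635099, 'cy': 191.2992345672929, 'k1': -0.08338955818760829, 'cam_to_world': array([[ 2.50715267e-01, -9.34218070e-01, -2.53729091e-01,
         2.25495438e+02],
       [-9.68060574e-01, -2.42156602e-01, -6.49531041e-02,
        -6.11524640e+02],
       [-7.61810914e-04,  2.61909864e-01, -9.65092038e-01,
         3.73110089e+02],
       [ 0.00000000e+00,  0.00000000e+00,  0.00000000e+00,
         1.00000000e+00]])}
```

View pics/scene0.png

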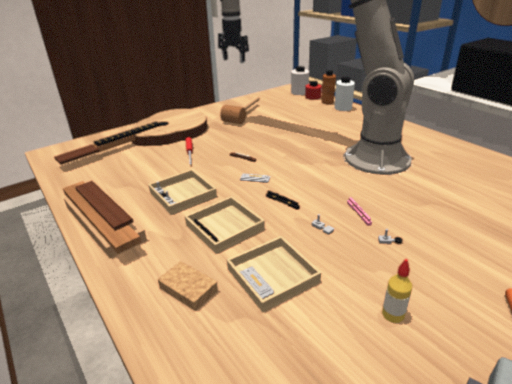

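View pics/side0.png

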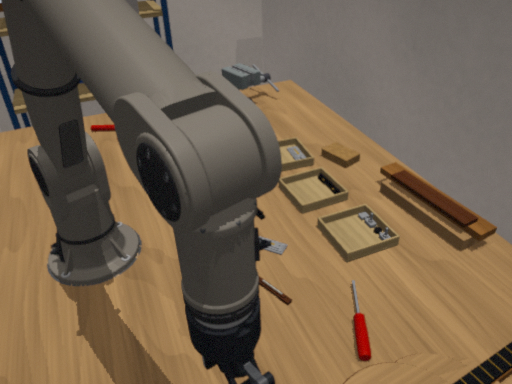

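View pics/wrist0.png

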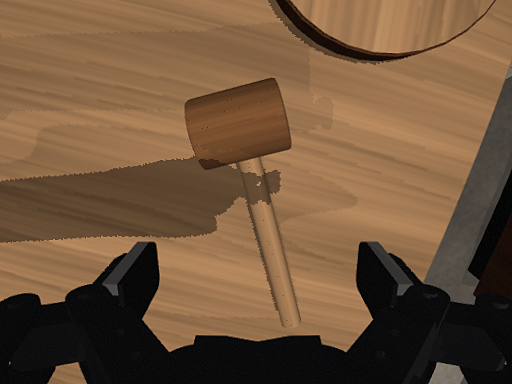

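```bash
cat > h.py <<'E'
import numpy as np,cv2,math
def K(p,h=384):
    f=h/2/math.tan(math.radians(p['fov_y'])/2)
    return np.array([[f,0,p['cx']],[0,f,p['cy']],[0,0,1.]]),np.array([p['k1'],0,0,0.])
def px2w(p,uv,z):
    k,d=K(p); uv=np.asarray(uv,float).reshape(-1,1,2)
    n=cv2.undistortPoints(uv,k,d).reshape(-1,2)
    T=np.asarray(p['cam_to_world']); r=np.c_[n,np.ones(len(n))]@T[:3,:3].T
    o=T[:3,3]; return o+r*((z-o[2])/r[:,2])[:,None]
def w2px(p,X):
    k,d=K(p); T=np.linalg.inv(p['cam_to_world'])
    return cv2.projectPoints(np.asarray(X,float).reshape(-1,1,3),cv2.Rodrigues(T[:3,:3])[0],T[:3,3],k,d)[0].reshape(-1,2)
E
python3 - <<'E'
import cv2
im=cv2.imread('pics/scene0.png')
cv2.imwrite('pics/cropA.png',cv2.resize(im[130:320,140:330],None,fx=4,fy=3.15,interpolation=cv2.INTER_CUBIC)[:600])
cv2.imwrite('pics/cropA.png',cv2.resize(im[135:235,170:330],None,fx=5,fy=5,interpolation=cv2.INTER_CUBIC))
cv2.imwrite('pics/cropB.png',cv2.resize(im[190:310,270:430],None,fx=5,fy=5,interpolation=cv2.INTER_CUBIC))
cv2.imwrite('pics/cropC.png',cv2.resize(im[165:315,140:330],None,fx=4,fy=4,interpolation=cv2.INTER_CUBIC))
E
```

```text
(no output)
```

View pics/cropA.png

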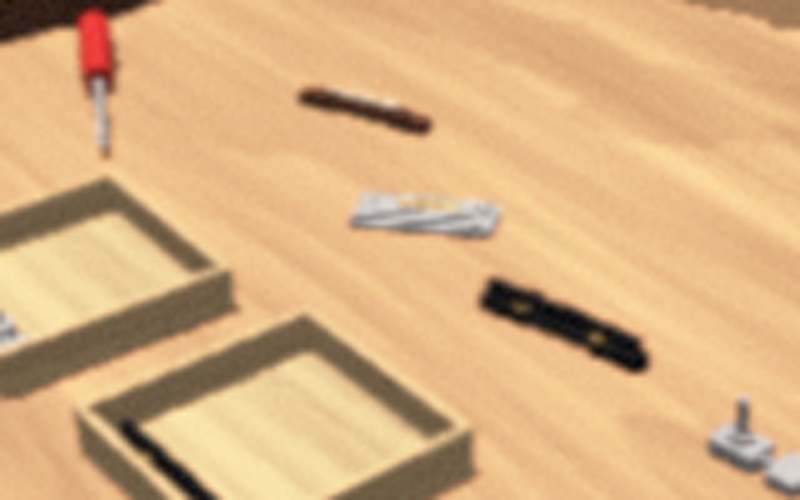

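View pics/cropB.png

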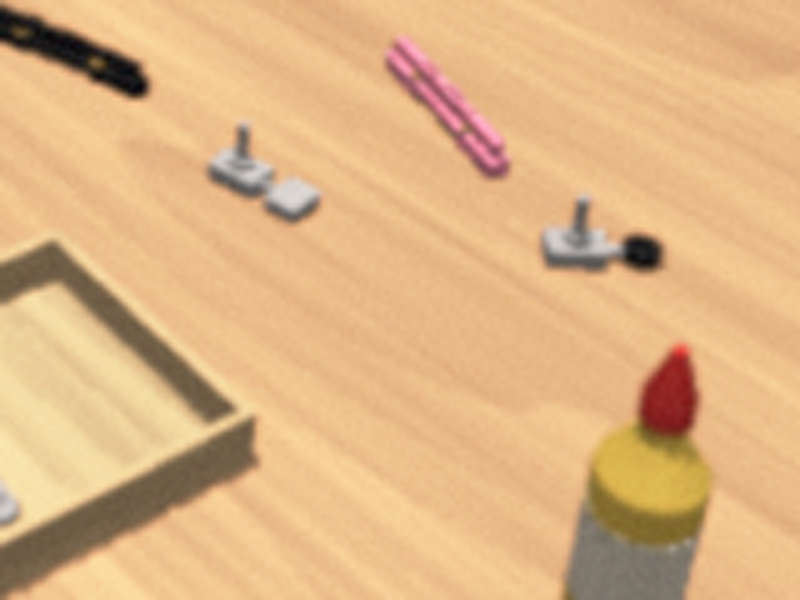

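View pics/cropC.png

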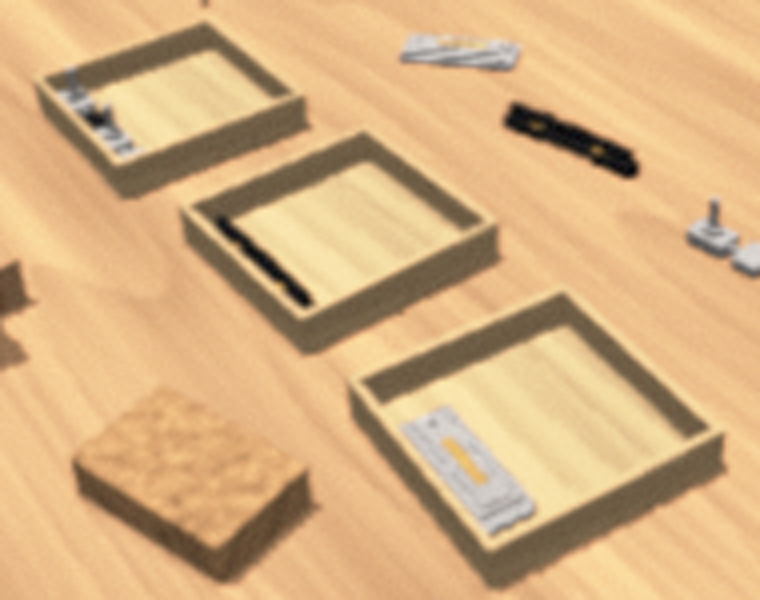

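Run:
```python
from rig import bot
from h import *
p=bot.camera_params('scene')
def C(l,ox,oy,s): return [(a/s+ox,b/s+oy) for a,b in l]
for n,l in dict(cov=[(350,385),(567,292),(722,435),(492,548)],bri=[(182,208),(365,132),(497,225),(305,325)],tun=[(40,85),(207,22),(305,97),(128,175)]).items():
    X=px2w(p,C(l,140,165,4),30)[:,:2]; e=np.diff(np.r_[X,X[:1]],axis=0)
    print(n,X.mean(0).round(),np.hypot(*e.T).round(),np.degrees(np.arctan2(e[:,1],e[:,0])).round(1))
A=lambda l,z:px2w(p,C(l,170,135,5),z)[:,:2].round()
B=lambda l,z:px2w(p,C(l,270,190,5),z)[:,:2].round()
print('solid ends',A([(303,95),(428,125)],8))
print('cover corners',A([(355,222),(365,195),(498,205),(490,235)],3))
print('adj ends',A([(487,290),(645,358)],8))
print('tsq post top/button',B([(243,126)],38),B([(293,190)],9),B([(240,165)],12))
print('trd post top/button',B([(583,200)],38),B([(642,243)],10),B([(578,238)],12))
print('pink',B([(395,50),(500,165)],10)); print('glue',B([(680,350)],145))
print('sd',A([(92,20),(105,153)],8))
print('tray cov piece',px2w(p,C([(430,415),(510,525)],140,165,4),10).round())
```

```text
cov [632. 222.] [147. 144. 144. 143.] [175.5  85.5  -5.3 -93.2]
bri [622.   7.] [144. 145. 148. 151.] [-179.4   92.7    3.2  -88.9]
tun [ 635. -203.] [144. 147. 147. 150.] [-177.    91.     4.3  -89.9]
solid ends [[ 382. -339.]
 [ 340. -246.]]
cover corners [[ 448. -175.]
 [ 424. -200.]
 [ 365. -135.]
 [ 392. -109.]]
adj ends [[437. -53.]
 [411.  59.]]
tsq post top/button [[427. 152.]] [[417. 180.]] [[427. 151.]]
trd post top/button [[342. 298.]] [[315. 318.]] [[338. 297.]]
pink [[280. 125.]
 [319. 233.]]
glue [[510. 450.]]
sd [[ 438. -553.]
 [ 533. -351.]]
tray cov piece [[667. 174.  10.]
 [681. 266.  10.]]
```

```bash
cat >> h.py <<'E'
from scipy.spatial.transform import Rotation as Ro
def pose(s):
    R=Ro.from_euler('xyz',s['orientation']).as_matrix(); return np.array(s['eef_pos']),R
def jaw(R): return math.degrees(math.atan2(R[1,1],R[0,1]))
def plan(target,jawdeg=None,rows=8,both=True,vmax=45.):
    """straight move to target TCP (world) and jaw angle; prints rows in calls of 8"""
    from rig import bot
    s=bot.read_state(); P,R=pose(s)
    j0=jaw(R); d=0 if jawdeg is None else (jawdeg-j0+90)%180-90
    if jawdeg is not None and not both: d=(jawdeg-j0+180)%360-180
    # resulting jaw vs radial
    D=np.array(target,float)-P
    n=max(rows,int(math.ceil(max(np.linalg.norm(D)/vmax,abs(d)/8.4))))
    w=np.ones(n)
    tr=[];ro=[]
    for i in range(n):
        t=(R.T@(D/n))/200; tr.append([round(float(x),3) for x in t])
        r=-d/n  # roll about tool x (down): positive = clockwise
        ro.append(round(r/180,4)); R=R@Ro.from_euler('x',r,degrees=True).as_matrix()
    print('t',round(s['time'],2),'P',P.round(1),'jaw',round(j0,1),'turn',round(d,1),'D',D.round(1),'n',n,'op',round(s['opening'],1),'F',s['contact_force'].round(1),'j7',s['joints'][6].round(2))
    print(tr);print(ro)
E
python3 - <<'E'
from h import *
plan((430,-150,290),vmax=36)
E
```

```text
t 0.15 P [ 162.5 -628.9  230.5] jaw -75.5 turn 0 D [267.5 478.9  59.5] n 16 op 85.7 F [0.1 0.1 0.5] j7 -0.05
[[-0.018, -0.124, -0.118], [-0.018, -0.124, -0.118], [-0.018, -0.124, -0.118], [-0.018, -0.124, -0.118], [-0.018, -0.124, -0.118], [-0.018, -0.124, -0.118], [-0.018, -0.124, -0.118], [-0.018, -0.124, -0.118], [-0.018, -0.124, -0.118], [-0.018, -0.124, -0.118], [-0.018, -0.124, -0.118], [-0.018, -0.124, -0.118], [-0.018, -0.124, -0.118], [-0.018, -0.124, -0.118], [-0.018, -0.124, -0.118], [-0.018, -0.124, -0.118]]
[0.0, 0.0, 0.0, 0.0, 0.0, 0.0, 0.0, 0.0, 0.0, 0.0, 0.0, 0.0, 0.0, 0.0, 0.0, 0.0]
```

Emit:
apply_moves:
  translation:
    - [-0.018,-0.12,-0.12]
    - [-0.018,-0.12,-0.12]
    - [-0.018,-0.12,-0.12]
    - [-0.018,-0.12,-0.12]
    - [-0.018,-0.12,-0.12]
    - [-0.018,-0.12,-0.12]
    - [-0.018,-0.12,-0.12]
    - [-0.018,-0.12,-0.12]
  roll: [0,0,0,0,0,0,0,0]
  fingers: 0.33

```text
time: 0.95
eef_pos: [300.8, -394.0, 260.1]
orientation: [-0.656, 1.571, 2.738]
contact_force: [0.6, -0.3, 0.5]
opening: 57.2
```

Emit:
apply_moves:
  translation:
    - [-0.018,-0.12,-0.12]
    - [-0.018,-0.12,-0.12]
    - [-0.018,-0.12,-0.12]
    - [-0.018,-0.12,-0.12]
    - [-0.018,-0.12,-0.12]
    - [-0.018,-0.12,-0.12]
    - [-0.018,-0.12,-0.12]
    - [-0.018,-0.12,-0.12]
  roll: [0,0,0,0,0,0,0,0]

```text
time: 1.75
eef_pos: [438.6, -160.2, 288.9]
orientation: [0.824, 1.57, -2.065]
contact_force: [-0.2, -0.3, -0.1]
opening: 57.3
```

Run:
```python
from h import *
from rig import bot
import pickle
plan((430,-150,290))
p=bot.camera_params('wrist'); im=bot.capture('wrist')[:,:,::-1]
cv2.imwrite('pics/w1.png',im); pickle.dump(p,open('w1.pkl','wb'))
cv2.imwrite('pics/w1v.png',cv2.resize(im,(800,600),interpolation=cv2.INTER_CUBIC))
```

```text
t 1.75 P [ 438.6 -160.2  288.9] jaw -75.5 turn 0 D [-8.6 10.2  1.1] n 8 op 57.3 F [-0.2 -0.3 -0.1] j7 -1.07
[[-0.001, -0.008, 0.004], [-0.001, -0.008, 0.004], [-0.001, -0.008, 0.004], [-0.001, -0.008, 0.004], [-0.001, -0.008, 0.004], [-0.001, -0.008, 0.004], [-0.001, -0.008, 0.004], [-0.001, -0.008, 0.004]]
[0.0, 0.0, 0.0, 0.0, 0.0, 0.0, 0.0, 0.0]
```

View pics/w1v.png

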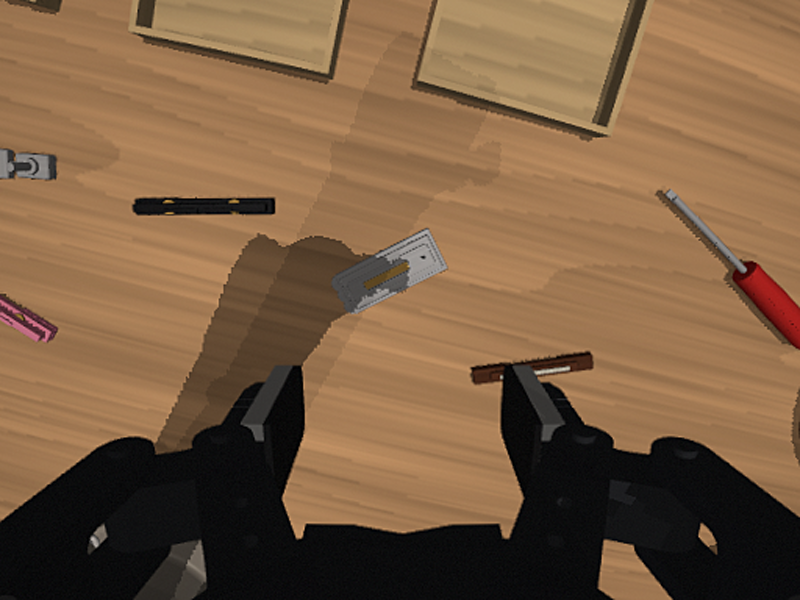

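Run:
```python
from h import *
import pickle
p=pickle.load(open('w1.pkl','rb')); im=cv2.imread('pics/w1.png')
f=lambda l,z: px2w(p,np.array(l)*.64,z)[:,:2]
def info(n,c):
    # c: 4 corners in order: short end1 a,b ; end2 c,d
    m1=(c[0]+c[1])/2;m2=(c[2]+c[3])/2;d=m2-m1
    print(n,'ctr',c.mean(0).round(1),'len',np.hypot(*d).round(1),'ang',np.degrees(np.arctan2(d[1],d[0])).round(1))
# contours for bridge black
def rect(n,mask,z):
    cs=cv2.findContours(mask,cv2.RETR_EXTERNAL,cv2.CHAIN_APPROX_NONE)[0]; c=max(cs,key=cv2.contourArea)
    X=px2w(p,c.reshape(-1,2),z)[:,:2].astype(np.float32); r=cv2.minAreaRect(X); print(n,np.round(r[0],1),np.round(r[1],1),round(r[2],1))
    b=cv2.boxPoints(r); 
    e=b[1]-b[0] if np.hypot(*(b[1]-b[0]))>np.hypot(*(b[2]-b[1])) else b[2]-b[1]
    print('   long axis',np.degrees(np.arctan2(e[1],e[0])).round(1))
g=cv2.cvtColor(im,cv2.COLOR_BGR2GRAY)
m=np.zeros_like(g); s=(slice(120,143),slice(80,180)); m[s]=(g[s]<50)*255; rect('adj',m,10)
hsv=cv2.cvtColor(im,cv2.COLOR_BGR2HSV)
m=np.zeros_like(g); s=(slice(145,202),slice(208,290)); m[s]=(hsv[s][...,1]<60)*255; 
m=cv2.morphologyEx(m,cv2.MORPH_CLOSE,np.ones((7,7)));rect('cover',m,5)
info('cover',f([(332,284),(356,313),(447,269),(430,228)],4))
info('solid',f([(472,369),(475,383),(594,367),(591,352)],9))
info('adj',f([(133,200),(134,215),(275,213),(274,198)],10))
# trays front rim corners (z=30)
t=f([(132,32),(331,80)],30); print('bri front edge',t.round(1),np.degrees(np.arctan2(*(t[0]-t[1])[::-1])).round(1))
t=f([(414,87),(607,138)],30); print('tun front edge',t.round(1),np.degrees(np.arctan2(*(t[0]-t[1])[::-1])).round(1))
```

```text
adj [426.6   3.9] [ 13.6 117.2] 14.7
   long axis -75.3
cover [ 408.7 -154.4] [38.  92.8] 41.8
   long axis -48.2
cover ctr [ 407.9 -157.8] len 90.0 ang -47.2
solid ctr [ 358.9 -298.6] len 105.2 ang -67.4
adj ctr [425.6   3. ] len 116.9 ang -75.4
bri front edge [[542.   70.4]
 [542.4 -79.6]] 90.1
tun front edge [[ 552.5 -139.1]
 [ 555.4 -287.9]] 91.1
```

Run:
```python
from h import *
plan((408.5,-155.5,60),42,both=False)
```

```text
t 1.8 P [ 442.2 -153.8  289.8] jaw -75.0 turn 117.0 D [ -33.7   -1.7 -229.8] n 14 op 56.8 F [2.5 3.7 0.6] j7 -1.07
[[0.082, -0.002, 0.012], [0.082, -0.004, 0.012], [0.082, -0.006, 0.011], [0.082, -0.007, 0.01], [0.082, -0.009, 0.009], [0.082, -0.01, 0.008], [0.082, -0.011, 0.006], [0.082, -0.012, 0.004], [0.082, -0.012, 0.003], [0.082, -0.012, 0.001], [0.082, -0.012, -0.001], [0.082, -0.012, -0.003], [0.082, -0.012, -0.004], [0.082, -0.011, -0.006]]
[-0.0464, -0.0464, -0.0464, -0.0464, -0.0464, -0.0464, -0.0464, -0.0464, -0.0464, -0.0464, -0.0464, -0.0464, -0.0464, -0.0464]
```

Emit:
apply_moves:
  translation:
    - [0.08,-0.002,0.012]
    - [0.08,-0.004,0.012]
    - [0.08,-0.006,0.011]
    - [0.08,-0.007,0.01]
    - [0.08,-0.009,0.009]
    - [0.08,-0.01,0.008]
    - [0.08,-0.011,0.006]
    - [0.08,-0.012,0.004]
  roll: [-0.046,-0.046,-0.046,-0.046,-0.046,-0.046,-0.046,-0.046]
  fingers: 0.25

```text
time: 2.6
eef_pos: [417.9, -162.8, 160.1]
orientation: [-1.153, 1.57, -2.879]
contact_force: [0.4, 1.2, -0.0]
opening: 64.0
```

Emit:
apply_moves:
  translation:
    - [0.08,-0.012,0.003]
    - [0.08,-0.012,0.001]
    - [0.08,-0.012,-0.001]
    - [0.08,-0.012,-0.003]
    - [0.08,-0.012,-0.004]
    - [0.08,-0.011,-0.006]
    - [0,0,0]
    - [0,0,0]
  roll: [-0.046,-0.046,-0.046,-0.046,-0.046,-0.046,0,0]

```text
time: 3.4
eef_pos: [403.5, -163.7, 65.0]
orientation: [-2.903, 1.57, 2.511]
contact_force: [0.5, -0.4, 0.1]
opening: 64.2
```

Run:
```python
from h import *
from rig import bot
plan((408.5,-155.5,0),42,both=False,rows=6)
p=bot.camera_params('wrist'); im=bot.capture('wrist')[:,:,::-1]
cv2.imwrite('pics/w2.png',im)
```

```text
t 3.4 P [ 403.5 -163.7   65. ] jaw 40.2 turn 1.8 D [  5.    8.2 -65. ] n 6 op 64.2 F [ 0.5 -0.4  0.1] j7 0.81
[[0.054, 0.008, -0.003], [0.054, 0.008, -0.002], [0.054, 0.008, -0.002], [0.054, 0.008, -0.002], [0.054, 0.008, -0.002], [0.054, 0.008, -0.002]]
[-0.0016, -0.0016, -0.0016, -0.0016, -0.0016, -0.0016]
```

View pics/w2.png

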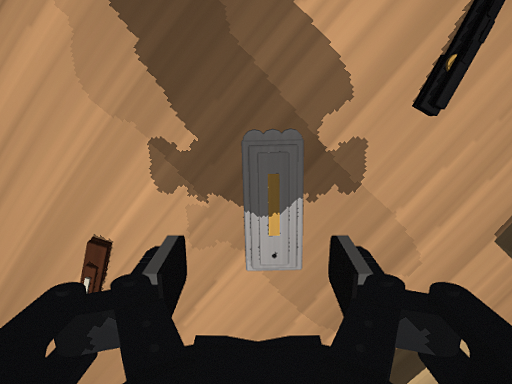

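Run:
```python
from h import *
from rig import bot
p=bot.camera_params('wrist')
X=px2w(p,[(243,140),(302,140),(300,268),(247,268)],4)[:,:2]; print(X.round(1),X.mean(0).round(1))
d=X[0]+X[1]-X[2]-X[3];print(np.degrees(np.arctan2(d[1],d[0])))
plan((X.mean(0)[0],X.mean(0)[1],0),42,both=False,rows=6)
```

```text
[[ 368.7 -135.9]
 [ 396.  -112.6]
 [ 453.1 -177.3]
 [ 425.7 -200.4]] [ 410.9 -156.6]
131.44159756077104
t 3.45 P [ 404.1 -163.9   65.5] jaw 40.3 turn 1.7 D [  6.8   7.3 -65.5] n 6 op 64.2 F [ 0.2  0.  -0.2] j7 0.81
[[0.055, 0.008, -0.001], [0.055, 0.008, -0.001], [0.055, 0.008, -0.001], [0.055, 0.008, -0.001], [0.055, 0.008, -0.001], [0.055, 0.008, -0.001]]
[-0.0016, -0.0016, -0.0016, -0.0016, -0.0016, -0.0016]
```

Emit:
apply_moves:
  translation:
    - [0.055,0.008,-0.001]
    - [0.055,0.008,-0.001]
    - [0.055,0.008,-0.001]
    - [0.055,0.008,-0.001]
    - [0.055,0.008,-0.001]
    - [0.053,0.008,-0.001]
    - [0,0,0]
    - [0,0,0]
  roll: [-0.001,-0.001,-0.001,-0.001,-0.001,-0.001,0,0]

```text
time: 4.25
eef_pos: [409.9, -156.3, -1.0]
orientation: [-2.668, 1.57, 2.768]
contact_force: [0.3, -0.2, -0.7]
opening: 64.1
```

Emit:
apply_moves:
  translation:
    - [0,0,0]
    - [0,0,0]
    - [0,0,0]
    - [0,0,0]
    - [0,0,0]
    - [0,0,0]
    - [0,0,0]
    - [0,0,0]
  roll: [0,0,0,0,0,0,0,0]
  fingers: 1

```text
time: 5.05
eef_pos: [410.4, -156.7, 0.1]
orientation: [0.085, 1.57, -0.762]
contact_force: [-1.1, 1.0, 4.9]
opening: 35.5
```

Emit:
apply_moves:
  translation:
    - [-0.05,0,0]
    - [-0.1,0,0]
    - [-0.12,0,0]
    - [-0.12,0,0]
    - [-0.1,0,0]
    - [-0.05,0,0]
    - [0,0,0]
    - [0,0,0]
  roll: [0,0,0,0,0,0,0,0]

```text
time: 5.85
eef_pos: [409.5, -156.4, 107.0]
orientation: [-2.107, 1.57, -2.954]
contact_force: [0.3, 0.2, -0.3]
opening: 35.6
```

Run:
```python
from h import *
from rig import bot
plan((602,225,110),-5,both=False,vmax=30)
p=bot.camera_params('wrist'); im=bot.capture('wrist')[:,:,::-1]
cv2.imwrite('pics/w3.png',im)
```

```text
t 5.85 P [ 409.5 -156.4  107. ] jaw 41.5 turn -46.5 D [192.5 381.4   3. ] n 15 op 35.6 F [ 0.3  0.2 -0.3] j7 0.86
[[-0.001, 0.132, -0.053], [-0.001, 0.129, -0.06], [-0.001, 0.126, -0.067], [-0.001, 0.122, -0.073], [-0.001, 0.118, -0.08], [-0.001, 0.113, -0.086], [-0.001, 0.109, -0.092], [-0.001, 0.103, -0.098], [-0.001, 0.098, -0.103], [-0.001, 0.092, -0.109], [-0.001, 0.086, -0.113], [-0.001, 0.08, -0.118], [-0.001, 0.074, -0.122], [-0.001, 0.067, -0.126], [-0.001, 0.06, -0.129]]
[0.0172, 0.0172, 0.0172, 0.0172, 0.0172, 0.0172, 0.0172, 0.0172, 0.0172, 0.0172, 0.0172, 0.0172, 0.0172, 0.0172, 0.0172]
```

View pics/w3.png

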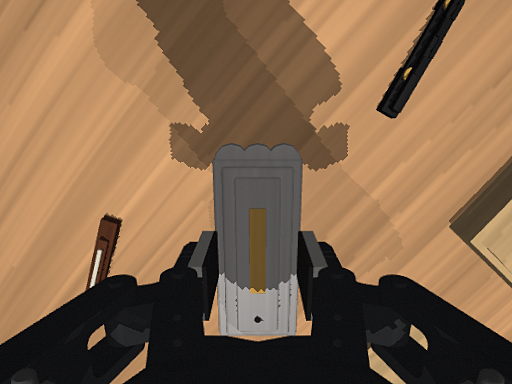

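Emit:
apply_moves:
  translation:
    - [0,0.132,-0.053]
    - [0,0.129,-0.06]
    - [0,0.126,-0.067]
    - [0,0.122,-0.073]
    - [0,0.118,-0.08]
    - [0,0.113,-0.086]
    - [0,0.109,-0.092]
    - [0,0.103,-0.098]
  roll: [0.017,0.017,0.017,0.017,0.017,0.017,0.017,0.017]

```text
time: 6.7
eef_pos: [511.5, 48.2, 105.8]
orientation: [-1.849, 1.568, -3.125]
contact_force: [0.0, 0.1, -0.5]
opening: 35.7
```

Emit:
apply_moves:
  translation:
    - [0,0.098,-0.103]
    - [0,0.092,-0.109]
    - [0,0.086,-0.113]
    - [0,0.08,-0.118]
    - [0,0.074,-0.122]
    - [0,0.067,-0.126]
    - [0,0.06,-0.129]
    - [0,0,0]
  roll: [0.017,0.017,0.017,0.017,0.017,0.017,0.017,0]

```text
time: 7.5
eef_pos: [600.2, 231.2, 105.7]
orientation: [-2.679, 1.567, 1.961]
contact_force: [-0.8, 0.7, -0.2]
opening: 35.6
```

Run:
```python
from h import *
from rig import bot
import pickle
plan((602,225,40),-5,both=False,vmax=30)
p=bot.camera_params('wrist'); im=bot.capture('wrist')[:,:,::-1];pickle.dump(p,open('w4.pkl','wb'))
cv2.imwrite('pics/w4.png',im)
```

```text
t 7.5 P [600.2 231.2 105.7] jaw -4.1 turn -0.9 D [  1.8  -6.2 -65.7] n 8 op 35.6 F [-0.8  0.7 -0.2] j7 -0.73
[[0.041, 0.001, 0.004], [0.041, 0.002, 0.004], [0.041, 0.002, 0.004], [0.041, 0.002, 0.004], [0.041, 0.002, 0.004], [0.041, 0.002, 0.004], [0.041, 0.002, 0.004], [0.041, 0.002, 0.004]]
[0.0006, 0.0006, 0.0006, 0.0006, 0.0006, 0.0006, 0.0006, 0.0006]
```

View pics/w4.png

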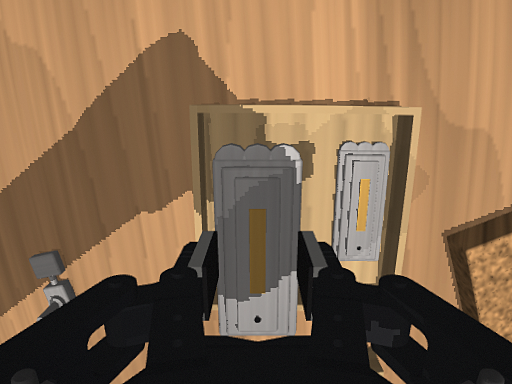

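Run:
```python
from h import *
import pickle
p=pickle.load(open('w4.pkl','rb'))
X=px2w(p,[(191,107),(421,107)],30)[:,:2]; print(X.round(1)); d=X[1]-X[0]; a=np.arctan2(d[1],d[0]); print(np.hypot(*d),np.degrees(a))
u=d/np.hypot(*d); v=np.array([-u[1],u[0]]); c=X.mean(0)-75*v; print('centre',c)
Y=px2w(p,[(343,146),(384,146),(335,258),(378,261)],12)[:,:2];print(Y.round(1)); d=Y[0]+Y[1]-Y[2]-Y[3]; print('fixed ang',np.degrees(np.arctan2(d[1],d[0])),[((y-c)@u,(y-c)@v) for y in Y])
t=c-27*u+3*v; print('target',t)
plan((t[0],t[1],45),-5)
```

```text
[[561.4 297.7]
 [709.5 288. ]]
148.49215784804238 -3.736426330044312
centre [630.55650258 217.98157239]
[[662.3 263.1]
 [691.9 261.2]
 [655.7 176.3]
 [689.8 170.9]]
fixed ang 87.19143982769256 [(np.float64(28.73645354790646), np.float64(47.13955496000893)), (np.float64(58.43574798533572), np.float64(47.17238177828658)), (np.float64(27.824212175754244), np.float64(-39.95698013439623)), (np.float64(62.22128870887297), np.float64(-43.14194452681008))]
target [603.80939425 222.73469725]
t 7.55 P [599.6 228.3 105.5] jaw -4.2 turn -0.8 D [  4.2  -5.6 -60.5] n 8 op 35.6 F [ 0.3  0.  -0.6] j7 -0.73
[[0.038, 0.003, 0.003], [0.038, 0.003, 0.003], [0.038, 0.003, 0.003], [0.038, 0.003, 0.003], [0.038, 0.003, 0.003], [0.038, 0.003, 0.003], [0.038, 0.003, 0.003], [0.038, 0.003, 0.003]]
[0.0006, 0.0006, 0.0006, 0.0006, 0.0006, 0.0006, 0.0006, 0.0006]
```

Emit:
apply_moves:
  translation:
    - [0.08,0.004,0.004]
    - [0.08,0.004,0.004]
    - [0.08,0.004,0.004]
    - [0.08,0.004,0.004]
    - [0.07,0.003,0.004]
    - [0.05,0,0]
    - [0.03,0,0]
    - [0,0,0]
  roll: [0,0,0,0,0,0,0,0]

```text
time: 8.35
eef_pos: [603.5, 221.5, 12.4]
orientation: [-1.128, 1.569, -2.776]
contact_force: [-0.6, -0.1, -0.2]
opening: 35.7
```

Run:
```python
from h import *
plan((603.8,222.7,5.5),-4)
```

```text
t 8.35 P [603.5 221.5  12.4] jaw -4.4 turn 0.4 D [ 0.3  1.2 -6.9] n 8 op 35.7 F [-0.6 -0.1 -0.2] j7 -0.77
[[0.004, 0.0, -0.001], [0.004, 0.0, -0.001], [0.004, 0.0, -0.001], [0.004, 0.0, -0.001], [0.004, 0.0, -0.001], [0.004, 0.0, -0.001], [0.004, 0.0, -0.001], [0.004, 0.0, -0.001]]
[-0.0003, -0.0003, -0.0003, -0.0003, -0.0003, -0.0003, -0.0003, -0.0003]
```

Emit:
apply_moves:
  translation:
    - [0.012,0,0]
    - [0.012,0,0]
    - [0.01,0,0]
    - [0,0,0]
    - [0,0,0]
    - [0,0,0]
    - [0,0,0]
    - [0,0,0]
  roll: [0,0,0,0,0,0,0,0]

```text
time: 9.15
eef_pos: [604.1, 221.6, 6.5]
orientation: [1.338, 1.571, -0.31]
contact_force: [-0.4, 0.5, 0.1]
opening: 35.8
```

Emit:
apply_moves:
  translation:
    - [0,0,0]
    - [0,0,0]
    - [0,0,0]
    - [0,0,0]
    - [-0.02,0,0]
    - [-0.05,0,0]
    - [-0.12,0,0]
    - [-0.15,0,0]
  roll: [0,0,0,0,0,0,0,0]
  fingers: 0.45

```text
time: 9.95
eef_pos: [603.3, 221.2, 74.8]
orientation: [-1.129, 1.569, -2.776]
contact_force: [-0.2, 0.8, -0.5]
opening: 47.6
```

Run:
```python
from h import *
from rig import bot
import pickle
p=bot.camera_params('wrist'); im=bot.capture('wrist')[:,:,::-1];pickle.dump(p,open('w5.pkl','wb'))
cv2.imwrite('pics/w5.png',im)
plan((480,190,260),-4)
```

```text
t 10.0 P [607.1 223.2  81.2] jaw -4.4 turn 0.4 D [-127.1  -33.2  178.8] n 8 op 46.9 F [1.6 1.  3.5] j7 -0.73
[[-0.112, -0.077, 0.026], [-0.112, -0.077, 0.026], [-0.112, -0.077, 0.026], [-0.112, -0.077, 0.026], [-0.112, -0.077, 0.026], [-0.112, -0.077, 0.026], [-0.112, -0.077, 0.026], [-0.112, -0.077, 0.026]]
[-0.0003, -0.0003, -0.0003, -0.0003, -0.0003, -0.0003, -0.0003, -0.0003]
```

View pics/w5.png

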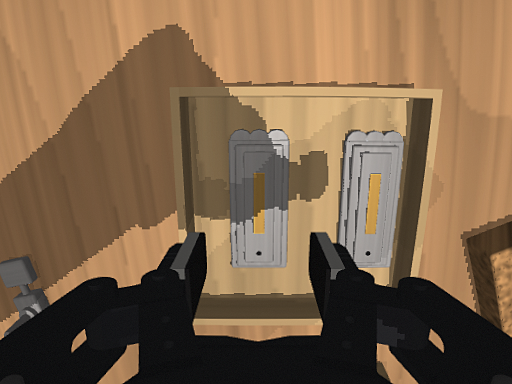

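Run:
```python
from h import *
plan((390,200,240),-4,rows=9,vmax=36)
```

```text
t 10.0 P [607.1 223.2  81.2] jaw -4.4 turn 0.4 D [-217.1  -23.2  158.8] n 9 op 46.9 F [1.6 1.  3.5] j7 -0.73
[[-0.089, -0.119, 0.022], [-0.089, -0.119, 0.022], [-0.089, -0.119, 0.022], [-0.089, -0.119, 0.022], [-0.089, -0.119, 0.021], [-0.089, -0.119, 0.021], [-0.089, -0.119, 0.021], [-0.089, -0.119, 0.021], [-0.089, -0.119, 0.021]]
[-0.0003, -0.0003, -0.0003, -0.0003, -0.0003, -0.0003, -0.0003, -0.0003, -0.0003]
```

Emit:
apply_moves:
  translation:
    - [-0.1,-0.13,0.02]
    - [-0.1,-0.14,0.025]
    - [-0.1,-0.14,0.025]
    - [-0.1,-0.14,0.025]
    - [-0.1,-0.14,0.025]
    - [-0.1,-0.14,0.025]
    - [-0.1,-0.12,0.025]
    - [-0.05,-0.08,0.02]
  roll: [0,0,0,0,0,0,0,0]

```text
time: 10.8
eef_pos: [394.8, 200.2, 226.8]
orientation: [1.741, 1.567, 0.094]
contact_force: [0.4, -1.2, -0.3]
opening: 46.7
```

Run:
```python
from h import *
from rig import bot
import pickle
plan((390,200,240),-4,rows=9,vmax=36)
p=bot.camera_params('wrist'); im=bot.capture('wrist')[:,:,::-1];pickle.dump(p,open('w6.pkl','wb'))
cv2.imwrite('pics/w6.png',im)
cv2.imwrite('pics/w6v.png',cv2.resize(im,(800,600),interpolation=cv2.INTER_CUBIC))
```

```text
t 10.8 P [394.8 200.2 226.8] jaw -4.3 turn 0.3 D [-4.8 -0.2 13.2] n 9 op 46.7 F [ 0.4 -1.2 -0.3] j7 -0.67
[[-0.007, -0.003, 0.0], [-0.007, -0.003, 0.0], [-0.007, -0.003, 0.0], [-0.007, -0.003, 0.0], [-0.007, -0.003, 0.0], [-0.007, -0.003, 0.0], [-0.007, -0.003, 0.0], [-0.007, -0.003, 0.0], [-0.007, -0.003, 0.0]]
[-0.0002, -0.0002, -0.0002, -0.0002, -0.0002, -0.0002, -0.0002, -0.0002, -0.0002]
```

View pics/w6v.png

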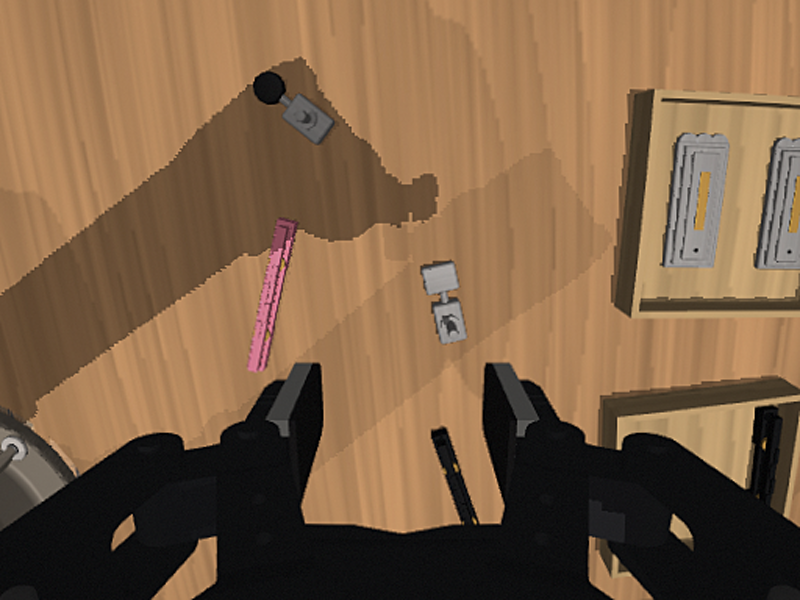

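Run:
```python
from h import *
import pickle
p=pickle.load(open('w6.pkl','rb'))
f=lambda l,z: px2w(p,np.array(l)*.64,z)[:,:2]
def T(n,h,b):
    H=f(h,12).mean(0);B=f(b,9).mean(0);d=B-H
    print(n,H.round(1),'button',B.round(1),np.hypot(*d).round(1),np.degrees(np.arctan2(d[1],d[0])).round(1))
    Hc=f(h,12);print([np.hypot(*(Hc[i]-Hc[i-1])).round(1) for i in range(4)], np.degrees(np.arctan2(*((Hc[0]+Hc[1]-Hc[2]-Hc[3])[::-1]))).round(1))
T('sq',[(433,303),(459,297),(467,338),(440,345)],[(421,268),(454,260),(460,287),(428,294)])
T('rd',[(283,116),(304,92),(335,121),(317,144)],[(269,87)])
X=f([(633,89)],30);print(X)
```

```text
sq [425.3 151.1] button [420.8 183. ] 32.1 98.0
[np.float64(32.2), np.float64(18.9), np.float64(31.5), np.float64(20.2)] 96.8
rd [341.4 296.8] button [316.4 319.1] 33.5 138.2
[np.float64(28.3), np.float64(20.7), np.float64(26.9), np.float64(19.1)] 134.4
[[546.75183493 299.52962509]]
```

Run:
```python
from h import *
plan((424.8,155,50),7,rows=6,vmax=36)
```

```text
t 10.85 P [393.3 200.1 227.6] jaw -4.3 turn 11.3 D [  31.5  -45.1 -177.6] n 6 op 46.8 F [-2.3 -0.2 -0.2] j7 -0.67
[[0.148, 0.028, 0.035], [0.148, 0.027, 0.036], [0.148, 0.026, 0.037], [0.148, 0.025, 0.038], [0.148, 0.024, 0.039], [0.148, 0.022, 0.04]]
[-0.0105, -0.0105, -0.0105, -0.0105, -0.0105, -0.0105]
```

Emit:
apply_moves:
  translation:
    - [0.12,0.028,0.035]
    - [0.148,0.027,0.036]
    - [0.148,0.026,0.037]
    - [0.148,0.025,0.038]
    - [0.148,0.024,0.039]
    - [0.12,0.022,0.04]
    - [0.05,0,0]
    - [0,0,0]
  roll: [-0.01,-0.01,-0.01,-0.01,-0.01,-0.01,0,0]

```text
time: 11.65
eef_pos: [425.5, 154.5, 47.3]
orientation: [-1.544, 1.568, -3.004]
contact_force: [0.2, -0.1, 0.1]
opening: 47.3
```

Run:
```python
from h import *
from rig import bot
plan((424.8,155,2),7,rows=5)
im=bot.capture('wrist')[:,:,::-1]
cv2.imwrite('pics/w7.png',im)
```

```text
t 11.65 P [425.5 154.5  47.3] jaw 6.3 turn 0.7 D [ -0.7   0.5 -45.3] n 5 op 47.3 F [ 0.2 -0.1  0.1] j7 -0.57
[[0.045, -0.001, -0.001], [0.045, -0.001, -0.001], [0.045, -0.001, -0.001], [0.045, -0.001, -0.001], [0.045, -0.001, -0.001]]
[-0.0007, -0.0007, -0.0007, -0.0007, -0.0007]
```

View pics/w7.png

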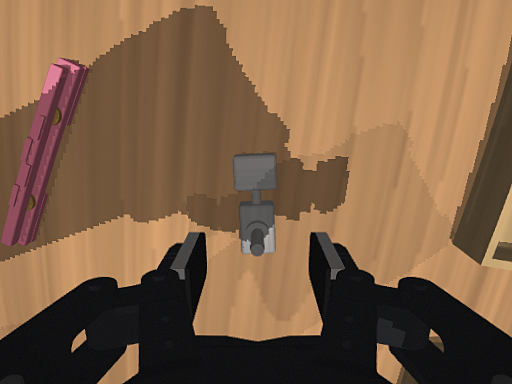

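Emit:
apply_moves:
  translation:
    - [0.045,0,0]
    - [0.06,0,0]
    - [0.06,0,0]
    - [0.04,0,0]
    - [0.02,0,0]
    - [0,0,0]
    - [0,0,0]
    - [0,0,0]
  roll: [0,0,0,0,0,0,0,0]

```text
time: 12.5
eef_pos: [426.6, 154.7, 3.4]
orientation: [1.671, 1.57, 0.212]
contact_force: [-0.1, 0.2, 0.1]
opening: 46.9
```

Emit:
apply_moves:
  translation:
    - [0,0,0]
    - [0,0,0]
    - [0,0,0]
    - [0,0,0]
    - [0,0,0]
    - [0,0,0]
    - [0,0,0]
    - [0,0,0]
  roll: [0,0,0,0,0,0,0,0]
  fingers: 1

```text
time: 13.3
eef_pos: [426.5, 154.6, 3.6]
orientation: [0.932, 1.57, -0.528]
contact_force: [-1.6, -0.3, 5.7]
opening: 18.3
```

Emit:
apply_moves:
  translation:
    - [-0.05,0,0]
    - [-0.1,0,0]
    - [-0.12,0,0]
    - [-0.12,0,0]
    - [-0.1,0,0]
    - [-0.05,0,0]
    - [0,0,0]
    - [0,0,0]
  roll: [0,0,0,0,0,0,0,0]

```text
time: 14.1
eef_pos: [425.9, 154.2, 110.6]
orientation: [-1.006, 1.57, -2.466]
contact_force: [-0.5, -0.0, -1.6]
opening: 17.8
```

Run:
```python
from h import *
from rig import bot
import pickle
plan((635,-200,110),1,rows=6,vmax=32)
im=bot.capture('wrist')[:,:,::-1]
cv2.imwrite('pics/w8.png',im)
```

```text
t 14.1 P [425.9 154.2 110.6] jaw 6.4 turn -5.4 D [ 209.1 -354.2   -0.6] n 13 op 17.8 F [-0.5 -0.  -1.6] j7 -0.48
[[0.0, 0.065, 0.144], [0.0, 0.066, 0.144], [0.0, 0.067, 0.143], [0.0, 0.068, 0.143], [0.0, 0.069, 0.142], [0.0, 0.07, 0.142], [0.0, 0.071, 0.141], [0.0, 0.072, 0.141], [0.0, 0.073, 0.14], [0.0, 0.074, 0.14], [0.0, 0.075, 0.139], [0.0, 0.076, 0.139], [0.0, 0.077, 0.138]]
[0.0023, 0.0023, 0.0023, 0.0023, 0.0023, 0.0023, 0.0023, 0.0023, 0.0023, 0.0023, 0.0023, 0.0023, 0.0023]
```

View pics/w8.png

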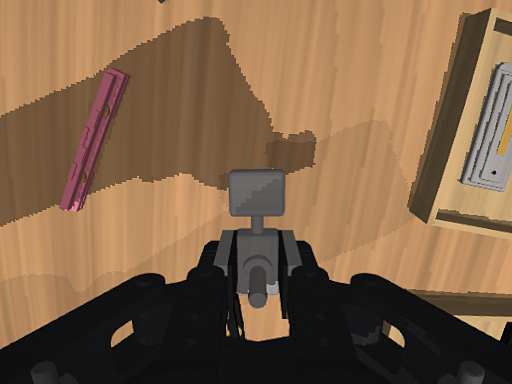

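Run:
```python
from h import *
plan((632,-225,115),1.5,rows=16,vmax=40)
```

```text
t 14.15 P [425.5 154.1 110.2] jaw 6.4 turn -4.9 D [ 206.5 -379.1    4.8] n 16 op 18.0 F [ 0.2 -0.6 -1. ] j7 -0.48
[[-0.002, 0.051, 0.125], [-0.002, 0.052, 0.125], [-0.002, 0.052, 0.124], [-0.002, 0.053, 0.124], [-0.002, 0.054, 0.124], [-0.002, 0.054, 0.124], [-0.002, 0.055, 0.123], [-0.002, 0.056, 0.123], [-0.002, 0.056, 0.123], [-0.002, 0.057, 0.122], [-0.002, 0.058, 0.122], [-0.002, 0.058, 0.122], [-0.002, 0.059, 0.121], [-0.002, 0.059, 0.121], [-0.002, 0.06, 0.121], [-0.002, 0.061, 0.12]]
[0.0017, 0.0017, 0.0017, 0.0017, 0.0017, 0.0017, 0.0017, 0.0017, 0.0017, 0.0017, 0.0017, 0.0017, 0.0017, 0.0017, 0.0017, 0.0017]
```

Emit:
apply_moves:
  translation:
    - [-0.002,0.04,0.1]
    - [-0.002,0.06,0.138]
    - [-0.002,0.06,0.138]
    - [-0.002,0.06,0.138]
    - [-0.002,0.06,0.138]
    - [-0.002,0.06,0.138]
    - [-0.002,0.06,0.138]
    - [-0.002,0.06,0.138]
  roll: [0.002,0.002,0.002,0.002,0.002,0.002,0.002,0.002]

```text
time: 14.95
eef_pos: [536.3, -50.7, 112.7]
orientation: [-1.757, 1.568, 3.016]
contact_force: [1.8, 1.2, -0.6]
opening: 17.7
```

Emit:
apply_moves:
  translation:
    - [-0.002,0.06,0.138]
    - [-0.002,0.06,0.138]
    - [-0.002,0.06,0.138]
    - [-0.002,0.06,0.138]
    - [-0.002,0.06,0.135]
    - [-0.002,0.06,0.12]
    - [0,0.04,0.08]
    - [0,0,0]
  roll: [0.002,0.002,0.002,0.002,0.002,0.001,0,0]

```text
time: 15.75
eef_pos: [624.1, -226.7, 114.5]
orientation: [-1.23, 1.568, -2.778]
contact_force: [0.8, -0.3, -1.2]
opening: 18.0
```

Run:
```python
from h import *
from rig import bot
import pickle
plan((632,-220,110),1.5,rows=8,vmax=40)
p=bot.camera_params('wrist'); im=bot.capture('wrist')[:,:,::-1];pickle.dump(p,open('w9.pkl','wb'))
cv2.imwrite('pics/w9.png',im)
```

```text
t 15.75 P [ 624.1 -226.7  114.5] jaw 1.3 turn 0.2 D [ 7.9  6.7 -4.5] n 8 op 18.0 F [ 0.8 -0.3 -1.2] j7 0.15
[[0.003, 0.005, -0.004], [0.003, 0.005, -0.004], [0.003, 0.005, -0.004], [0.003, 0.005, -0.004], [0.003, 0.005, -0.004], [0.003, 0.005, -0.004], [0.003, 0.005, -0.004], [0.003, 0.005, -0.004]]
[-0.0001, -0.0001, -0.0001, -0.0001, -0.0001, -0.0001, -0.0001, -0.0001]
```

View pics/w9.png

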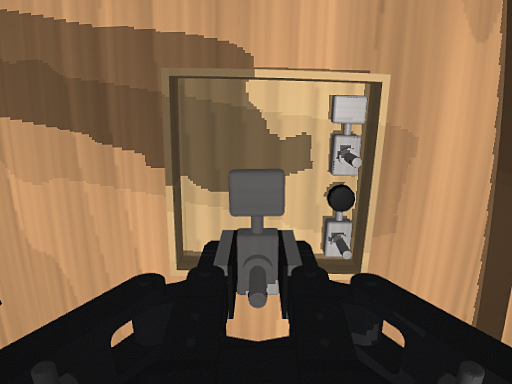

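```bash
cat >> h.py <<'E'
def tray(p,tl,tr):
    X=px2w(p,[tl,tr],30)[:,:2]; d=X[1]-X[0]; u=d/np.hypot(*d); v=np.array([-u[1],u[0]])
    c=X.mean(0)-75*v; print('tray',c.round(1),'len',np.hypot(*d).round(1),'yaw',np.degrees(np.arctan2(u[1],u[0])).round(2)); return c,u,v
E
python3 - <<'E'
from h import *
import pickle
p=pickle.load(open('w9.pkl','rb'))
c,u,v=tray(p,(163,69),(390,74))
X=px2w(p,[(163,69),(390,74),(365,274),(174,276)],30)[:,:2];print(X.round(1),X.mean(0))
Y=px2w(p,[(332,96),(368,124)],14)[:,:2]; print([(((y-c)@u).round(1),((y-c)@v).round(1)) for y in Y])
E
```

```text
tray [ 634.1 -215.2] len 148.3 yaw 0.3
[[ 559.6 -140.6]
 [ 707.9 -139.8]
 [ 706.6 -285.1]
 [ 560.7 -290.1]] [ 633.71129272 -213.89926686]
[(np.float64(40.1), np.float64(59.9)), (np.float64(67.6), np.float64(41.1))]
```

Run:
```python
from h import *
plan((640,-226,9),0.8,rows=8,vmax=40)
```

```text
t 15.8 P [ 623.6 -224.2  114.7] jaw 1.4 turn -0.6 D [  16.4   -1.8 -105.7] n 8 op 17.9 F [ 0.1  0.  -0.2] j7 0.15
[[0.066, 0.01, 0.001], [0.066, 0.01, 0.001], [0.066, 0.01, 0.001], [0.066, 0.01, 0.001], [0.066, 0.01, 0.001], [0.066, 0.01, 0.001], [0.066, 0.01, 0.001], [0.066, 0.01, 0.001]]
[0.0004, 0.0004, 0.0004, 0.0004, 0.0004, 0.0004, 0.0004, 0.0004]
```

Emit:
apply_moves:
  translation:
    - [0.06,0.02,0]
    - [0.09,0.02,0.001]
    - [0.09,0.02,0.001]
    - [0.09,0.02,0.001]
    - [0.08,0,0.001]
    - [0.06,0,0.001]
    - [0.03,0,0]
    - [0,0,0]
  roll: [0,0,0,0,0,0,0,0]

```text
time: 16.6
eef_pos: [639.8, -223.9, 15.6]
orientation: [-1.804, 1.569, 2.935]
contact_force: [0.2, 0.1, 0.0]
opening: 17.9
```

Run:
```python
from h import *
plan((640,-226,9),0.8,rows=3,vmax=40)
```

```text
t 16.6 P [ 639.8 -223.9   15.6] jaw 1.5 turn -0.7 D [ 0.2 -2.1 -6.6] n 3 op 17.9 F [0.2 0.1 0. ] j7 0.11
[[0.011, 0.0, 0.003], [0.011, 0.0, 0.003], [0.011, 0.0, 0.003]]
[0.0013, 0.0013, 0.0013]
```

Emit:
apply_moves:
  translation:
    - [0.012,0,0.003]
    - [0.012,0,0.003]
    - [0.01,0,0.003]
    - [0,0,0]
    - [0,0,0]
    - [0,0,0]
    - [0,0,0]
    - [0,0,0]
  roll: [0,0,0,0,0,0,0,0]

```text
time: 17.4
eef_pos: [640.7, -225.8, 10.0]
orientation: [0.835, 1.571, -0.709]
contact_force: [0.3, -0.6, -0.1]
opening: 18.1
```

Emit:
apply_moves:
  translation:
    - [0,0,0]
    - [0,0,0]
    - [0,0,0]
    - [0,0,0]
    - [-0.02,0,0]
    - [-0.05,0,0]
    - [-0.12,0,0]
    - [-0.15,0,0]
  roll: [0,0,0,0,0,0,0,0]
  fingers: 0.66

```text
time: 18.2
eef_pos: [639.8, -225.5, 78.2]
orientation: [-1.899, 1.569, 2.84]
contact_force: [0.9, 0.7, -0.4]
opening: 28.9
```

Run:
```python
from h import *
from rig import bot
import pickle
p=bot.camera_params('wrist'); im=bot.capture('wrist')[:,:,::-1]
cv2.imwrite('pics/w10.png',im)
plan((355,-300,80),24.5,rows=8,vmax=36)
```

```text
t 18.25 P [ 644.  -226.6   85. ] jaw 1.5 turn 23.0 D [-289.   -73.4   -5. ] n 9 op 28.8 F [0.8 0.2 3.6] j7 0.14
[[0.002, -0.162, 0.036], [0.002, -0.163, 0.029], [0.002, -0.164, 0.022], [0.002, -0.165, 0.015], [0.002, -0.166, 0.007], [0.002, -0.166, -0.0], [0.002, -0.165, -0.008], [0.002, -0.165, -0.015], [0.002, -0.164, -0.022]]
[-0.0142, -0.0142, -0.0142, -0.0142, -0.0142, -0.0142, -0.0142, -0.0142, -0.0142]
```

View pics/w10.png

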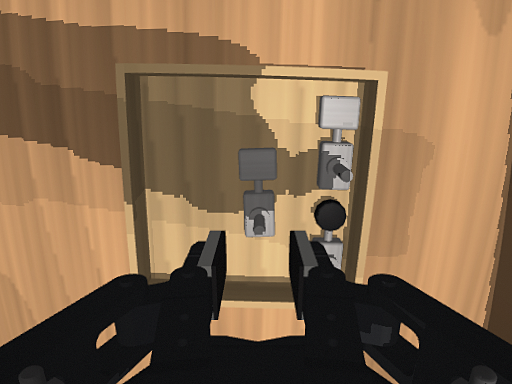

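Emit:
apply_moves:
  translation:
    - [-0.05,-0.1,0.02]
    - [0.002,-0.163,0.029]
    - [0.002,-0.164,0.022]
    - [0.002,-0.165,0.015]
    - [0.002,-0.166,0.007]
    - [0.002,-0.166,0]
    - [0.002,-0.165,-0.008]
    - [0.002,-0.165,-0.015]
  roll: [-0.014,-0.014,-0.014,-0.014,-0.014,-0.014,-0.014,-0.014]
  fingers: 0.5

```text
time: 19.05
eef_pos: [395.0, -287.3, 86.0]
orientation: [0.346, 1.569, -0.844]
contact_force: [-0.5, -0.6, 0.2]
opening: 42.5
```

Run:
```python
from h import *
from rig import bot
import pickle
plan((358.9,-298.6,70),22.6,rows=3,vmax=36)
p=bot.camera_params('wrist'); im=bot.capture('wrist')[:,:,::-1];pickle.dump(p,open('w11.pkl','wb'))
cv2.imwrite('pics/w11.png',im)
```

```text
t 19.05 P [ 395.  -287.3   86. ] jaw 21.8 turn 0.8 D [-36.1 -11.3 -16. ] n 3 op 42.5 F [-0.5 -0.6  0.2] j7 0.77
[[0.027, -0.063, -0.005], [0.027, -0.063, -0.005], [0.027, -0.063, -0.006]]
[-0.0015, -0.0015, -0.0015]
```

View pics/w11.png

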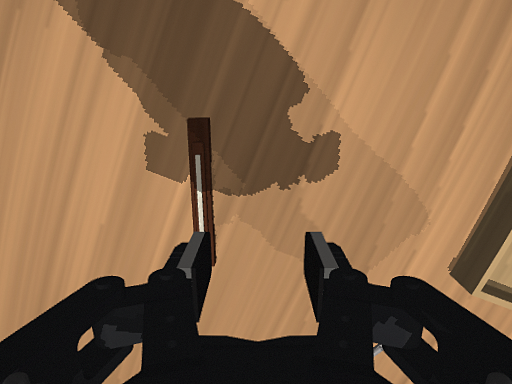

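Run:
```python
from h import *
import pickle
p=pickle.load(open('w11.pkl','rb'))
X=px2w(p,[(189,118),(210,118),(215,263)],9)[:,:2]; print(X.round(1))
d=X[1]-X[2];L=np.hypot(*d);d/=L;a=np.degrees(np.arctan2(d[1],d[0]));print(L,a,np.hypot(*(X[0]-X[1])))
n=np.array([-d[1],d[0]]); c=(X[1]+X[2])/2+7*n; c=X[1]-53*d+7*n;print(c)
plan((c[0],c[1],50),a-90,rows=5,vmax=36)
```

```text
[[ 332.5 -251.4]
 [ 345.2 -246.5]
 [ 383.2 -342.1]]
102.95292003696021 111.71227470903268 13.609793074833336
[ 358.25433264 -298.29293988]
t 19.1 P [ 387.7 -289.    85. ] jaw 21.6 turn 0.2 D [-29.5  -9.3 -35. ] n 5 op 42.9 F [-6.1 -1.5  0.2] j7 0.77
[[0.035, -0.031, -0.002], [0.035, -0.031, -0.002], [0.035, -0.031, -0.002], [0.035, -0.031, -0.002], [0.035, -0.031, -0.002]]
[np.float64(-0.0002), np.float64(-0.0002), np.float64(-0.0002), np.float64(-0.0002), np.float64(-0.0002)]
```

Emit:
apply_moves:
  translation:
    - [0.02,-0.04,-0.002]
    - [0.04,-0.04,-0.002]
    - [0.04,-0.04,-0.002]
    - [0.04,-0.03,-0.002]
    - [0.03,-0.005,0]
    - [0.03,0,0]
    - [0,0,0]
    - [0,0,0]
  roll: [-0.001,0,0,0,0,0,0,0]

```text
time: 19.9
eef_pos: [366.9, -296.6, 45.0]
orientation: [1.769, 1.57, 0.581]
contact_force: [0.5, -0.1, 0.4]
opening: 42.6
```

Run:
```python
from h import *
plan((358.5,-298.4,1),22,rows=5,vmax=36)
```

```text
t 19.9 P [ 366.9 -296.6   45. ] jaw 21.9 turn 0.1 D [ -8.4  -1.8 -44. ] n 5 op 42.6 F [ 0.5 -0.1  0.4] j7 0.79
[[0.044, -0.009, -0.001], [0.044, -0.009, -0.001], [0.044, -0.009, -0.001], [0.044, -0.009, -0.001], [0.044, -0.009, -0.001]]
[-0.0001, -0.0001, -0.0001, -0.0001, -0.0001]
```

Emit:
apply_moves:
  translation:
    - [0.02,-0.015,-0.001]
    - [0.05,-0.015,-0.001]
    - [0.05,-0.012,0]
    - [0.05,0,0]
    - [0.035,0,0]
    - [0.015,0,0]
    - [0,0,0]
    - [0,0,0]
  roll: [0,0,0,0,0,0,0,0]

```text
time: 20.7
eef_pos: [358.8, -299.6, 1.2]
orientation: [0.534, 1.57, -0.655]
contact_force: [0.3, -0.4, -0.6]
opening: 42.5
```

Emit:
apply_moves:
  translation:
    - [0,0,0]
    - [0,0,0]
    - [0,0,0]
    - [0,0,0]
    - [0,0,0]
    - [0,0,0]
    - [0,0,0]
    - [0,0,0]
  roll: [0,0,0,0,0,0,0,0]
  fingers: 1

```text
time: 21.5
eef_pos: [358.8, -299.8, 1.6]
orientation: [0.224, 1.57, -0.965]
contact_force: [-1.5, 0.4, 5.6]
opening: 11.7
```

Emit:
apply_moves:
  translation:
    - [-0.05,0,0]
    - [-0.1,0,0]
    - [-0.12,0,0]
    - [-0.12,0,0]
    - [-0.1,0,0]
    - [-0.05,0,0]
    - [0,0,0]
    - [0,0,0]
  roll: [0,0,0,0,0,0,0,0]

```text
time: 22.3
eef_pos: [358.0, -299.3, 108.6]
orientation: [-2.381, 1.57, 2.713]
contact_force: [-0.7, 0.8, -0.4]
opening: 11.2
```

Run:
```python
from h import *
from rig import bot
import pickle
im=bot.capture('wrist')[:,:,::-1]
cv2.imwrite('pics/w12.png',im)
plan((600,-15,110),1,rows=16,vmax=32)
```

```text
t 22.35 P [ 357.7 -299.1  108.2] jaw 21.9 turn -20.9 D [242.3 284.1   1.8] n 16 op 11.8 F [ 0.5 -0.5 -1.2] j7 0.87
[[-0.001, 0.103, -0.054], [-0.001, 0.102, -0.057], [-0.001, 0.101, -0.059], [-0.001, 0.099, -0.061], [-0.001, 0.098, -0.063], [-0.001, 0.097, -0.066], [-0.001, 0.095, -0.068], [-0.001, 0.093, -0.07], [-0.001, 0.092, -0.072], [-0.001, 0.09, -0.074], [-0.001, 0.088, -0.076], [-0.001, 0.087, -0.078], [-0.001, 0.085, -0.08], [-0.001, 0.083, -0.082], [-0.001, 0.081, -0.084], [-0.001, 0.079, -0.086]]
[0.0072, 0.0072, 0.0072, 0.0072, 0.0072, 0.0072, 0.0072, 0.0072, 0.0072, 0.0072, 0.0072, 0.0072, 0.0072, 0.0072, 0.0072, 0.0072]
```

View pics/w12.png

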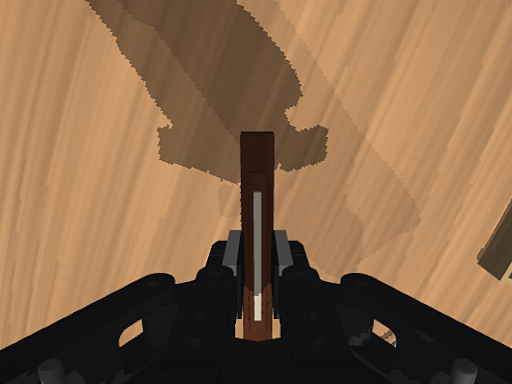

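Emit:
apply_moves:
  translation:
    - [0,0.08,-0.045]
    - [0,0.11,-0.06]
    - [0,0.11,-0.065]
    - [0,0.11,-0.067]
    - [0,0.11,-0.069]
    - [0,0.11,-0.072]
    - [0,0.107,-0.074]
    - [0,0.105,-0.077]
  roll: [0.007,0.008,0.008,0.008,0.008,0.008,0.008,0.008]

```text
time: 23.15
eef_pos: [489.0, -148.4, 107.7]
orientation: [-2.102, 1.568, 2.794]
contact_force: [0.4, 0.2, 0.2]
opening: 11.7
```

Emit:
apply_moves:
  translation:
    - [0,0.103,-0.079]
    - [0,0.1,-0.081]
    - [0,0.1,-0.083]
    - [0,0.097,-0.086]
    - [0,0.095,-0.088]
    - [0,0.07,-0.07]
    - [0,0.04,-0.04]
    - [0,0,0]
  roll: [0.008,0.008,0.008,0.008,0.007,0.007,0.004,0]

```text
time: 23.95
eef_pos: [597.2, -28.8, 108.0]
orientation: [-2.314, 1.569, 2.428]
contact_force: [0.1, -0.4, 0.2]
opening: 12.0
```

Run:
```python
from h import *
from rig import bot
import pickle
plan((600,-10,110),1,rows=8,vmax=32)
p=bot.camera_params('wrist'); im=bot.capture('wrist')[:,:,::-1];pickle.dump(p,open('w13.pkl','wb'))
cv2.imwrite('pics/w13.png',im)
```

```text
t 23.95 P [597.2 -28.8 108. ] jaw 1.7 turn -0.7 D [ 2.8 18.8  2. ] n 8 op 12.0 F [ 0.1 -0.4  0.2] j7 -0.2
[[-0.001, 0.002, -0.012], [-0.001, 0.002, -0.012], [-0.001, 0.002, -0.012], [-0.001, 0.002, -0.012], [-0.001, 0.002, -0.012], [-0.001, 0.002, -0.012], [-0.001, 0.002, -0.012], [-0.001, 0.002, -0.012]]
[0.0005, 0.0005, 0.0005, 0.0005, 0.0005, 0.0005, 0.0005, 0.0005]
```

View pics/w13.png

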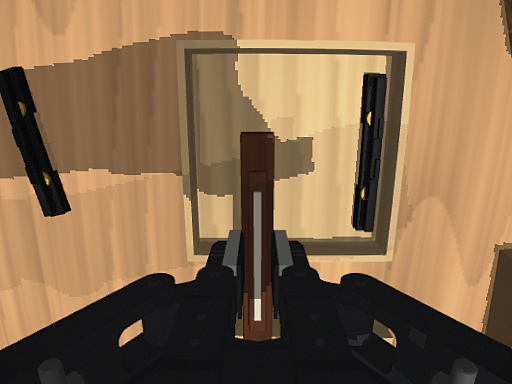

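Run:
```python
from h import *
import pickle
p=pickle.load(open('w13.pkl','rb'))
c,u,v=tray(p,(179,40),(415,43))
X=px2w(p,[(179,40),(415,43),(393,262)],30)[:,:2];print(X.round(1),(X[0]+X[2])/2)
Y=px2w(p,[(363,73),(386,75),(374,231),(353,229)],16)[:,:2]; print([(((y-c)@u).round(1),((y-c)@v).round(1)) for y in Y])
A=px2w(p,[(0,70),(23,67),(70,210),(46,216)],10)[:,:2];print(A.mean(0),A.round(1))
t=c+10*u+0*v; print(t)
plan((t[0],t[1],6.5),1,rows=8)
```

```text
tray [620.5   1.1] len 148.0 yaw 1.55
[[544.5  74.1]
 [692.5  78.1]
 [697.7 -72.7]] [621.08293496   0.69192512]
[(np.float64(45.9), np.float64(56.9)), (np.float64(61.9), np.float64(56.0)), (np.float64(63.5), np.float64(-56.9)), (np.float64(47.2), np.float64(-55.2))]
[428.48570885   4.8078673 ] [[407.2  58.2]
 [425.9  59.9]
 [450.9 -46.6]
 [430.  -52.3]]
[630.49560531   1.40340507]
t 24.0 P [596.5 -30.4 108.1] jaw 1.6 turn -0.6 D [  34.    31.8 -101.6] n 8 op 11.6 F [-0.2 -0.7  1.1] j7 -0.2
[[0.063, 0.022, -0.019], [0.063, 0.022, -0.019], [0.063, 0.022, -0.019], [0.063, 0.022, -0.019], [0.063, 0.022, -0.019], [0.063, 0.022, -0.019], [0.063, 0.022, -0.019], [0.063, 0.022, -0.019]]
[0.0004, 0.0004, 0.0004, 0.0004, 0.0004, 0.0004, 0.0004, 0.0004]
```

Emit:
apply_moves:
  translation:
    - [0.03,0.03,-0.03]
    - [0.05,0.045,-0.04]
    - [0.07,0.045,-0.04]
    - [0.08,0.045,-0.035]
    - [0.08,0.01,-0.01]
    - [0.08,0,0]
    - [0.06,0,0]
    - [0.03,0,0]
  roll: [0,0,0,0,0,0,0,0]

```text
time: 24.8
eef_pos: [629.9, 0.5, 11.1]
orientation: [-1.366, 1.568, -2.91]
contact_force: [-0.6, -0.5, 1.0]
opening: 12.0
```

Run:
```python
from h import *
plan((630.5,1,7),1,rows=3)
```

```text
t 24.8 P [6.299e+02 5.000e-01 1.110e+01] jaw 1.5 turn -0.5 D [ 0.6  0.5 -4.1] n 3 op 12.0 F [-0.6 -0.5  1. ] j7 -0.31
[[0.007, 0.001, -0.001], [0.007, 0.001, -0.001], [0.007, 0.001, -0.001]]
[0.0009, 0.0009, 0.0009]
```

Emit:
apply_moves:
  translation:
    - [0,0,0]
    - [0,0,0]
    - [0,0,0]
    - [0,0,0]
    - [0,0,0]
    - [0,0,0]
    - [0,0,0]
    - [0,0,0]
  roll: [0,0,0,0,0,0,0,0]

```text
time: 25.6
eef_pos: [631.3, 1.4, 13.1]
orientation: [0.174, 1.571, -1.37]
contact_force: [0.4, 0.3, -0.9]
opening: 12.0
```

Emit:
apply_moves:
  translation:
    - [0.01,0,0]
    - [0.01,0,0]
    - [0.01,0,0]
    - [0,0,0]
    - [0,0,0]
    - [0,0,0]
    - [0,0,0]
    - [0,0,0]
  roll: [0,0,0,0,0,0,0,0]

```text
time: 26.4
eef_pos: [631.3, 1.4, 7.1]
orientation: [0.258, 1.571, -1.286]
contact_force: [0.6, -0.0, -0.7]
opening: 11.6
```

Emit:
apply_moves:
  translation:
    - [0,0,0]
    - [0,0,0]
    - [0,0,0]
    - [0,0,0]
    - [-0.02,0,0]
    - [-0.05,0,0]
    - [-0.12,0,0]
    - [-0.15,0,0]
  roll: [0,0,0,0,0,0,0,0]
  fingers: 0.71

```text
time: 27.2
eef_pos: [630.4, 1.3, 75.4]
orientation: [-1.589, 1.569, -3.133]
contact_force: [0.8, -1.1, -0.5]
opening: 24.8
```

Run:
```python
from h import *
from rig import bot
im=bot.capture('wrist')[:,:,::-1]
cv2.imwrite('pics/w14.png',im)
plan((427,3.5,80),14.8,rows=6,vmax=36)
```

```text
t 27.25 P [634.7   1.9  81.8] jaw 1.5 turn 13.3 D [-207.7    1.6   -1.8] n 6 op 24.5 F [1.7 0.8 3.5] j7 -0.27
[[0.0, -0.173, -0.006], [0.0, -0.173, -0.013], [0.0, -0.172, -0.019], [0.0, -0.171, -0.026], [0.0, -0.17, -0.033], [0.0, -0.169, -0.039]]
[-0.0123, -0.0123, -0.0123, -0.0123, -0.0123, -0.0123]
```

View pics/w14.png

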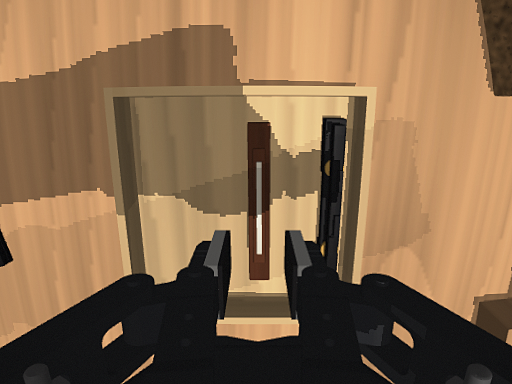

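Solid bridge is in place and parallel. Next, the black bridge.

Emit:
apply_moves:
  translation:
    - [-0.03,-0.1,-0.004]
    - [0,-0.173,-0.01]
    - [0,-0.173,-0.017]
    - [0,-0.172,-0.024]
    - [0,-0.171,-0.03]
    - [0,-0.16,-0.037]
    - [0,-0.08,-0.02]
    - [0,0,0]
  roll: [-0.01,-0.012,-0.012,-0.012,-0.012,-0.012,-0.004,0]
  fingers: 0.5

```text
time: 28.05
eef_pos: [420.9, 2.1, 81.4]
orientation: [-0.687, 1.569, -1.999]
contact_force: [0.3, -0.6, -0.1]
opening: 42.8
```

Run:
```python
from h import *
from rig import bot
import pickle
plan((427,3.5,80),14.8,rows=6,vmax=36)
p=bot.camera_params('wrist'); im=bot.capture('wrist')[:,:,::-1];pickle.dump(p,open('w15.pkl','wb'))
cv2.imwrite('pics/w15.png',im)
```

```text
t 28.05 P [420.9   2.1  81.4] jaw 14.9 turn -0.1 D [ 6.1  1.4 -1.4] n 6 op 42.8 F [ 0.3 -0.6 -0.1] j7 -0.02
[[0.001, 0.005, 0.0], [0.001, 0.005, 0.0], [0.001, 0.005, 0.0], [0.001, 0.005, 0.0], [0.001, 0.005, 0.0], [0.001, 0.005, 0.0]]
[0.0001, 0.0001, 0.0001, 0.0001, 0.0001, 0.0001]
```

View pics/w15.png

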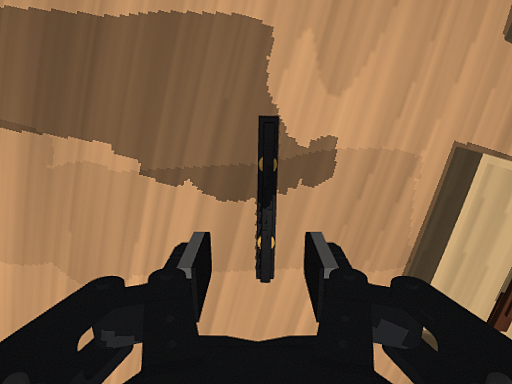

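Run:
```python
from h import *
import pickle
p=pickle.load(open('w15.pkl','rb'))
X=px2w(p,[(259,116),(279,116),(272,282),(258,281)],10)[:,:2]; print(X.round(1),X.mean(0))
d=X[0]+X[1]-X[2]-X[3];print(np.degrees(np.arctan2(d[1],d[0])),np.hypot(*d)/2)
plan((427,3.3,1.5),14.8,rows=6,vmax=36)
```

```text
[[406.3  58. ]
 [418.4  61.2]
 [445.4 -52.3]
 [435.5 -54.1]] [426.3938808    3.22224555]
104.0156770506425 116.25242404062938
t 28.1 P [423.3   2.3  81.8] jaw 14.8 turn -0.0 D [  3.7   1.  -80.3] n 6 op 43.0 F [0.5 0.7 0.4] j7 -0.02
[[0.067, 0.003, -0.0], [0.067, 0.003, -0.0], [0.067, 0.003, -0.0], [0.067, 0.003, -0.0], [0.067, 0.003, -0.0], [0.067, 0.003, -0.0]]
[0.0, 0.0, 0.0, 0.0, 0.0, 0.0]
```

Emit:
apply_moves:
  translation:
    - [0.05,0.006,0]
    - [0.08,0.006,0]
    - [0.08,0.006,0]
    - [0.08,0,0]
    - [0.07,0,0]
    - [0.03,0,0]
    - [0.01,0,0]
    - [0,0,0]
  roll: [0,0,0,0,0,0,0,0]

```text
time: 28.9
eef_pos: [427.2, 3.7, 0.9]
orientation: [2.411, 1.57, 1.099]
contact_force: [0.3, -0.6, 0.9]
opening: 42.4
```

Emit:
apply_moves:
  translation:
    - [0,0,0]
    - [0,0,0]
    - [0,0,0]
    - [0,0,0]
    - [0,0,0]
    - [0,0,0]
    - [0,0,0]
    - [0,0,0]
  roll: [0,0,0,0,0,0,0,0]
  fingers: 1

```text
time: 29.7
eef_pos: [427.3, 3.4, 1.8]
orientation: [1.051, 1.569, -0.261]
contact_force: [-1.2, -0.5, 6.3]
opening: 10.8
```

Emit:
apply_moves:
  translation:
    - [-0.05,0,0]
    - [-0.1,0,0]
    - [-0.12,0,0]
    - [-0.12,0,0]
    - [-0.1,0,0]
    - [-0.05,0,0]
    - [0,0,0]
    - [0,0,0]
  roll: [0,0,0,0,0,0,0,0]

```text
time: 30.5
eef_pos: [426.0, 3.3, 108.6]
orientation: [-1.482, 1.57, -2.794]
contact_force: [-0.4, 0.0, -0.3]
opening: 11.0
```

Run:
```python
from h import *
from rig import bot
im=bot.capture('wrist')[:,:,::-1]
cv2.imwrite('pics/w16.png',im)
plan((582,0,110),1.5,rows=8,vmax=30)
```

```text
t 30.55 P [425.7   3.3 108.3] jaw 14.8 turn -13.3 D [156.3  -3.3   1.7] n 8 op 10.7 F [-0.1  0.5 -1. ] j7 0.02
[[-0.001, 0.094, 0.027], [-0.001, 0.095, 0.024], [-0.001, 0.095, 0.022], [-0.001, 0.096, 0.019], [-0.001, 0.096, 0.016], [-0.001, 0.097, 0.013], [-0.001, 0.097, 0.01], [-0.001, 0.097, 0.007]]
[0.0093, 0.0093, 0.0093, 0.0093, 0.0093, 0.0093, 0.0093, 0.0093]
```

View pics/w16.png

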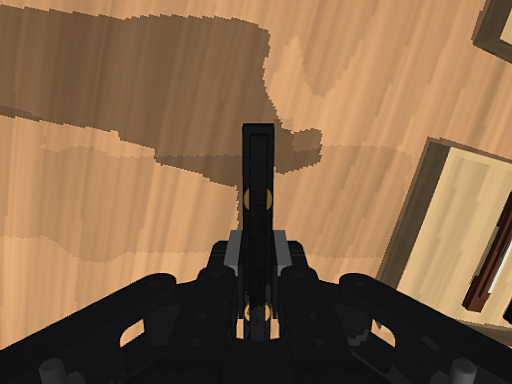

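Emit:
apply_moves:
  translation:
    - [0,0.08,0.022]
    - [0,0.11,0.028]
    - [0,0.11,0.025]
    - [0,0.11,0.022]
    - [0,0.11,0.018]
    - [0,0.11,0.014]
    - [0,0.1,0.01]
    - [0,0.06,0.006]
  roll: [0.008,0.01,0.01,0.01,0.01,0.01,0.01,0.005]

```text
time: 31.35
eef_pos: [588.0, 0.0, 107.4]
orientation: [-1.835, 1.569, 2.907]
contact_force: [-0.2, -0.1, -0.3]
opening: 10.8
```

Emit:
apply_moves:
  translation:
    - [0.05,0,0]
    - [0.08,0,0]
    - [0.08,0,0]
    - [0.05,0,0]
    - [0.02,0,0]
    - [0,0,0]
    - [0,0,0]
    - [0,0,0]
  roll: [0,0,0,0,0,0,0,0]

```text
time: 32.15
eef_pos: [588.1, -0.0, 53.8]
orientation: [1.462, 1.569, -0.079]
contact_force: [0.6, 0.9, -0.7]
opening: 10.8
```

Run:
```python
from h import *
from rig import bot
plan((585.5,0,7.5),1.5,rows=5,vmax=30)
im=bot.capture('wrist')[:,:,::-1]
cv2.imwrite('pics/w17.png',im)
```

```text
t 32.15 P [588.1  -0.   53.8] jaw 1.7 turn -0.2 D [ -2.6   0.  -46.3] n 5 op 10.8 F [ 0.6  0.9 -0.7] j7 -0.3
[[0.046, -0.003, -0.0], [0.046, -0.003, -0.0], [0.046, -0.003, -0.0], [0.046, -0.003, -0.0], [0.046, -0.003, -0.0]]
[0.0002, 0.0002, 0.0002, 0.0002, 0.0002]
```

View pics/w17.png

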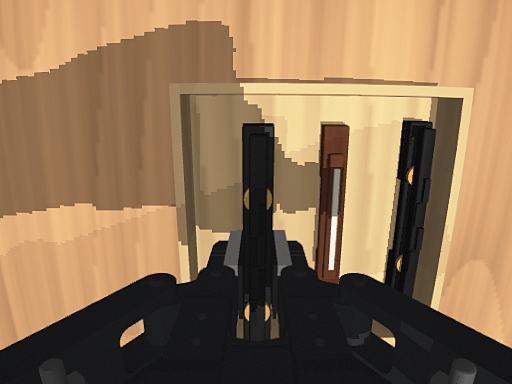

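Emit:
apply_moves:
  translation:
    - [0.04,-0.004,0]
    - [0.06,-0.004,0]
    - [0.06,-0.004,0]
    - [0.04,0,0]
    - [0.02,0,0]
    - [0.01,0,0]
    - [0,0,0]
    - [0,0,0]
  roll: [0,0,0,0,0,0,0,0]

```text
time: 33.0
eef_pos: [585.5, -0.1, 7.2]
orientation: [1.578, 1.57, 0.037]
contact_force: [0.4, -0.7, -0.7]
opening: 10.8
```

Emit:
apply_moves:
  translation:
    - [0.003,0,0]
    - [0,0,0]
    - [0,0,0]
    - [0,0,0]
    - [-0.02,0,0]
    - [-0.05,0,0]
    - [-0.12,0,0]
    - [-0.15,0,0]
  roll: [0,0,0,0,0,0,0,0]
  fingers: 0.71

```text
time: 33.8
eef_pos: [584.2, -0.2, 75.0]
orientation: [-1.603, 1.569, 3.139]
contact_force: [0.2, -0.3, 0.0]
opening: 24.9
```

Run:
```python
from h import *
from rig import bot
im=bot.capture('wrist')[:,:,::-1]
cv2.imwrite('pics/w18.png',im)
plan((375,265,100),45,rows=6,vmax=36)
```

```text
t 33.85 P [5.884e+02 3.000e-01 8.080e+01] jaw 1.7 turn 43.3 D [-213.4  264.7   19.2] n 10 op 24.7 F [1.3 0.3 3. ] j7 -0.28
[[-0.01, -0.103, -0.135], [-0.01, -0.092, -0.143], [-0.01, -0.081, -0.149], [-0.01, -0.07, -0.155], [-0.01, -0.058, -0.16], [-0.01, -0.045, -0.164], [-0.01, -0.033, -0.167], [-0.01, -0.02, -0.169], [-0.01, -0.007, -0.17], [-0.01, 0.005, -0.17]]
[-0.024, -0.024, -0.024, -0.024, -0.024, -0.024, -0.024, -0.024, -0.024, -0.024]
```

View pics/w18.png

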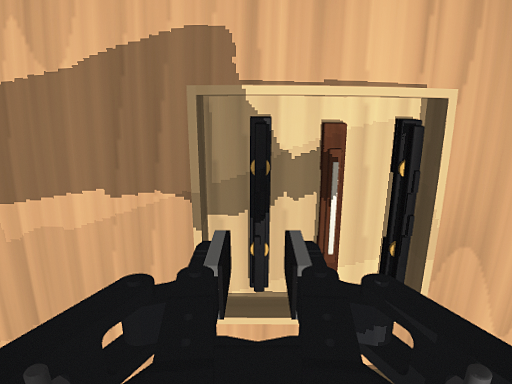

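Emit:
apply_moves:
  translation:
    - [-0.06,-0.07,-0.09]
    - [-0.02,-0.095,-0.14]
    - [-0.01,-0.084,-0.147]
    - [0,-0.073,-0.153]
    - [0,-0.062,-0.158]
    - [0,-0.05,-0.162]
    - [0,-0.037,-0.166]
    - [0,-0.025,-0.168]
  roll: [-0.024,-0.024,-0.024,-0.024,-0.024,-0.024,-0.024,-0.024]
  fingers: 0.5

```text
time: 34.65
eef_pos: [416.5, 199.6, 93.3]
orientation: [0.929, 1.569, -0.005]
contact_force: [0.5, -0.4, -0.0]
opening: 42.8
```

Emit:
apply_moves:
  translation:
    - [0,-0.012,-0.16]
    - [0,0,-0.12]
    - [0,0,0]
    - [0,0,0]
    - [0,0,0]
    - [0,0,0]
    - [0,0,0]
    - [0,0,0]
  roll: [-0.024,-0.024,-0.01,0,0,0,0,0]

```text
time: 35.45
eef_pos: [380.9, 240.7, 92.4]
orientation: [-1.194, 1.571, -1.951]
contact_force: [-0.1, 0.3, 0.2]
opening: 42.9
```

Run:
```python
from h import *
from rig import bot
import pickle
plan((338.5,299.5,60),46,rows=6,vmax=36)
p=bot.camera_params('wrist'); im=bot.capture('wrist')[:,:,::-1];pickle.dump(p,open('w19.pkl','wb'))
cv2.imwrite('pics/w19.png',im)
```

```text
t 35.45 P [380.9 240.7  92.4] jaw 46.6 turn -0.6 D [-42.4  58.8 -32.4] n 6 op 42.9 F [-0.1  0.3  0.2] j7 -0.12
[[0.027, 0.011, -0.059], [0.027, 0.011, -0.059], [0.027, 0.011, -0.059], [0.027, 0.011, -0.059], [0.027, 0.011, -0.059], [0.027, 0.011, -0.059]]
[0.0006, 0.0006, 0.0006, 0.0006, 0.0006, 0.0006]
```

View pics/w19.png

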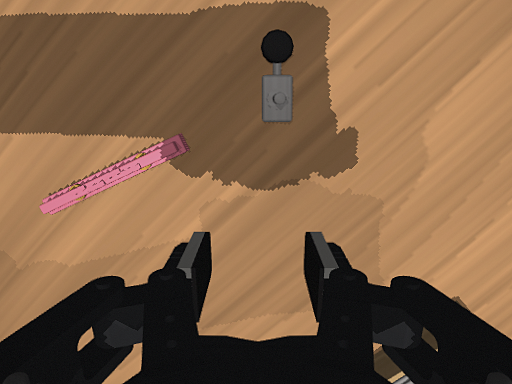

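Run:
```python
from h import *
import pickle
p=pickle.load(open('w19.pkl','rb'))
X=px2w(p,[(262,75),(293,75),(293,123),(262,123)],12)[:,:2];H=X.mean(0);B=px2w(p,[(277,46)],9)[0,:2]
d=B-H;a=np.degrees(np.arctan2(d[1],d[0]));e=X[0]+X[1]-X[2]-X[3];a2=np.degrees(np.arctan2(e[1],e[0]));print(H,np.hypot(*d),a,a2,np.hypot(*e)/2)
g=H+4*d/np.hypot(*d);print(g)
plan((g[0],g[1],60),a-90,rows=6,vmax=36)
```

```text
[339.95021838 297.10050738] 33.182571256772896 137.6306303641888 137.4133347969376 30.29106170173607
[336.99495551 299.79613743]
t 35.5 P [380.8 240.8  92.4] jaw 46.7 turn 1.0 D [-43.8  59.  -32.4] n 6 op 42.3 F [-1.5 -0.5 -0.7] j7 -0.12
[[0.027, 0.011, -0.06], [0.027, 0.011, -0.06], [0.027, 0.011, -0.06], [0.027, 0.011, -0.06], [0.027, 0.011, -0.06], [0.027, 0.012, -0.06]]
[np.float64(-0.0009), np.float64(-0.0009), np.float64(-0.0009), np.float64(-0.0009), np.float64(-0.0009), np.float64(-0.0009)]
```

Emit:
apply_moves:
  translation:
    - [0.01,0.008,-0.04]
    - [0.027,0.012,-0.07]
    - [0.03,0.012,-0.075]
    - [0.03,0.012,-0.07]
    - [0.03,0.012,-0.06]
    - [0.03,0.012,-0.043]
    - [0,0,0]
    - [0,0,0]
  roll: [-0.001,-0.001,-0.001,-0.001,-0.001,0,0,0]

```text
time: 36.3
eef_pos: [337.0, 299.9, 61.0]
orientation: [-1.474, 1.57, -2.213]
contact_force: [0.2, 0.2, 0.2]
opening: 42.8
```

Run:
```python
from h import *
from rig import bot
plan((337,299.6,3),47.5,rows=5,vmax=36)
im=bot.capture('wrist')[:,:,::-1]
cv2.imwrite('pics/w20.png',im)
```

```text
t 36.3 P [337.  299.9  61. ] jaw 47.7 turn -0.2 D [  0.   -0.3 -58. ] n 5 op 42.8 F [0.2 0.2 0.2] j7 -0.34
[[0.058, -0.0, 0.0], [0.058, -0.0, 0.0], [0.058, -0.0, 0.0], [0.058, -0.0, 0.0], [0.058, -0.0, 0.0]]
[0.0002, 0.0002, 0.0002, 0.0002, 0.0002]
```

View pics/w20.png

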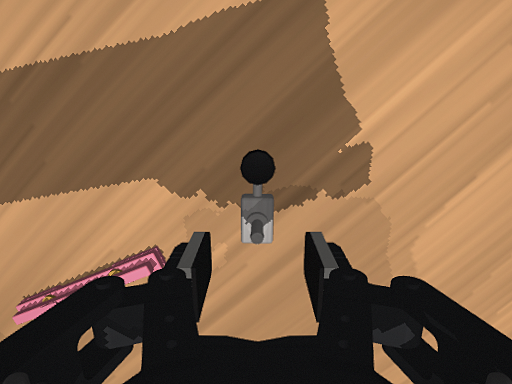

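Run:
```python
from h import *
from rig import bot
p=bot.camera_params('wrist');P,R=pose(bot.read_state())
for z in (5,20):
  X=px2w(p,[(163,248),(166,262)],z); print((X-P)@R)
```

```text
[[ 56.15520287 -61.45793021  24.83337054]
 [ 56.15773126 -60.28497264  34.91043746]]
[[ 41.15272614 -56.82759654  17.85852673]
 [ 41.15506381 -55.74311648  27.17546912]]
```

Pink bar clears the left finger by ~20 mm; descend.

Emit:
apply_moves:
  translation:
    - [0.04,0,0]
    - [0.07,0,0]
    - [0.07,0,0]
    - [0.06,0,0]
    - [0.04,0,0]
    - [0.01,0,0]
    - [0,0,0]
    - [0,0,0]
  roll: [0,0,0,0,0,0,0,0]

```text
time: 37.15
eef_pos: [337.5, 300.1, 3.4]
orientation: [1.299, 1.57, 0.559]
contact_force: [0.1, 0.2, -0.2]
opening: 42.6
```

Emit:
apply_moves:
  translation:
    - [0,0,0]
    - [0,0,0]
    - [0,0,0]
    - [0,0,0]
    - [0,0,0]
    - [0,0,0]
    - [0,0,0]
    - [0,0,0]
  roll: [0,0,0,0,0,0,0,0]
  fingers: 1

```text
time: 37.95
eef_pos: [337.7, 300.1, 3.7]
orientation: [0.81, 1.57, 0.07]
contact_force: [-1.7, -1.2, 5.5]
opening: 18.3
```

Emit:
apply_moves:
  translation:
    - [-0.05,0,0]
    - [-0.1,0,0]
    - [-0.12,0,0]
    - [-0.12,0,0]
    - [-0.1,0,0]
    - [-0.05,0,0]
    - [0,0,0]
    - [0,0,0]
  roll: [0,0,0,0,0,0,0,0]

```text
time: 38.75
eef_pos: [337.1, 299.3, 110.6]
orientation: [-1.198, 1.57, -1.938]
contact_force: [1.2, -0.6, -0.1]
opening: 18.1
```

Run:
```python
from h import *
from rig import bot
plan((597,-225,110),1.2,rows=8,vmax=30)
im=bot.capture('wrist')[:,:,::-1]
cv2.imwrite('pics/w21.png',im)
```

```text
t 38.75 P [337.1 299.3 110.6] jaw 47.6 turn -46.4 D [ 259.9 -524.3   -0.6] n 20 op 18.1 F [ 1.2 -0.6 -0.1] j7 -0.25
[[0.0, -0.053, 0.136], [0.0, -0.047, 0.138], [0.0, -0.042, 0.14], [0.0, -0.036, 0.142], [0.0, -0.03, 0.143], [0.0, -0.024, 0.144], [0.0, -0.019, 0.145], [0.0, -0.013, 0.146], [0.0, -0.007, 0.146], [0.0, -0.001, 0.146], [0.0, 0.005, 0.146], [0.0, 0.011, 0.146], [0.0, 0.017, 0.145], [0.0, 0.023, 0.145], [0.0, 0.029, 0.143], [0.0, 0.034, 0.142], [0.0, 0.04, 0.141], [0.0, 0.046, 0.139], [0.0, 0.051, 0.137], [0.0, 0.057, 0.135]]
[0.0129, 0.0129, 0.0129, 0.0129, 0.0129, 0.0129, 0.0129, 0.0129, 0.0129, 0.0129, 0.0129, 0.0129, 0.0129, 0.0129, 0.0129, 0.0129, 0.0129, 0.0129, 0.0129, 0.0129]
```

View pics/w21.png

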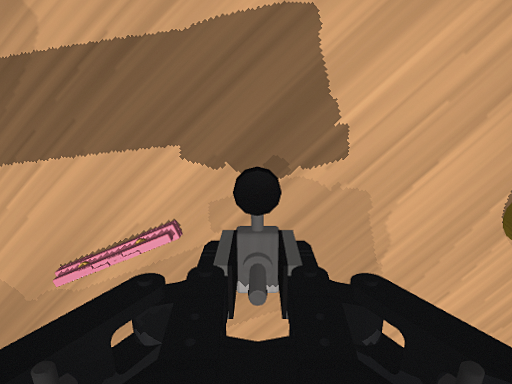

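Emit:
apply_moves:
  translation:
    - [0,-0.04,0.1]
    - [0,-0.05,0.15]
    - [0,-0.045,0.152]
    - [0,-0.039,0.154]
    - [0,-0.033,0.156]
    - [0,-0.027,0.157]
    - [0,-0.021,0.158]
    - [0,-0.015,0.159]
  roll: [0.01,0.013,0.013,0.013,0.013,0.013,0.013,0.013]

```text
time: 39.6
eef_pos: [446.6, 80.4, 109.9]
orientation: [-2.0, 1.568, -3.058]
contact_force: [0.1, -0.2, -0.8]
opening: 17.7
```

Emit:
apply_moves:
  translation:
    - [0,-0.009,0.159]
    - [0,-0.003,0.159]
    - [0,0.003,0.159]
    - [0,0.009,0.159]
    - [0,0.015,0.158]
    - [0,0.022,0.157]
    - [0,0.028,0.156]
    - [0,0.034,0.14]
  roll: [0.013,0.013,0.013,0.013,0.013,0.013,0.013,0.013]

```text
time: 40.4
eef_pos: [556.2, -145.8, 109.3]
orientation: [-1.886, 1.568, 3.012]
contact_force: [0.7, 0.7, -0.5]
opening: 18.0
```

Run:
```python
from h import *
plan((597,-225,110),1.2,rows=6,vmax=30)
```

```text
t 40.4 P [ 556.2 -145.8  109.3] jaw 10.6 turn -9.4 D [ 40.8 -79.2   0.7] n 6 op 18.0 F [ 0.7  0.7 -0.5] j7 0.16
[[-0.001, 0.021, 0.071], [-0.001, 0.023, 0.071], [-0.001, 0.025, 0.07], [-0.001, 0.027, 0.069], [-0.001, 0.029, 0.068], [-0.001, 0.031, 0.068]]
[0.0087, 0.0087, 0.0087, 0.0087, 0.0087, 0.0087]
```

Emit:
apply_moves:
  translation:
    - [0,0.03,0.09]
    - [0,0.03,0.09]
    - [0,0.03,0.08]
    - [0,0.03,0.06]
    - [0,0.02,0.03]
    - [0,0.01,0.01]
    - [0,0,0]
    - [0,0,0]
  roll: [0.01,0.01,0.01,0.01,0.005,0,0,0]

```text
time: 41.2
eef_pos: [596.1, -210.9, 111.1]
orientation: [-2.562, 1.57, 2.197]
contact_force: [0.1, 0.5, -0.1]
opening: 18.1
```

Run:
```python
from h import *
from rig import bot
import pickle
plan((597,-225,9),1,rows=6,vmax=30)
p=bot.camera_params('wrist');im=bot.capture('wrist')[:,:,::-1];pickle.dump(p,open('w22.pkl','wb'))
cv2.imwrite('pics/w22.png',im)
```

```text
t 41.2 P [ 596.1 -210.9  111.1] jaw 2.7 turn -1.7 D [   0.9  -14.1 -102.1] n 6 op 18.1 F [ 0.1  0.5 -0.1] j7 0.13
[[0.085, 0.0, 0.012], [0.085, 0.0, 0.012], [0.085, 0.0, 0.012], [0.085, 0.0, 0.012], [0.085, 0.0, 0.012], [0.085, 0.001, 0.012]]
[0.0016, 0.0016, 0.0016, 0.0016, 0.0016, 0.0016]
```

View pics/w22.png

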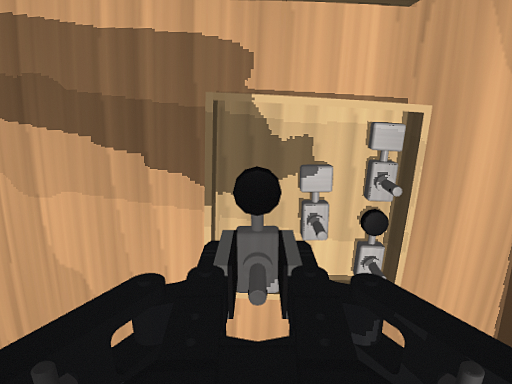

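Run:
```python
from h import *
import pickle
p=pickle.load(open('w22.pkl','rb'))
c,u,v=tray(p,(206,93),(432,105))
print(px2w(p,[(301,196),(329,196),(300,165),(333,165)],17).round(1), px2w(p,[(206,93),(215,260)],30).round(1))
```

```text
tray [ 633.7 -215.1] len 149.6 yaw 0.28
[[ 627.3 -210.3   17. ]
 [ 648.  -209.3   17. ]
 [ 624.7 -187.2   17. ]
 [ 648.5 -186.    17. ]] [[ 558.6 -140.5   30. ]
 [ 566.2 -258.6   30. ]]
```

Emit:
apply_moves:
  translation:
    - [0.05,0,0.02]
    - [0.08,0,0.025]
    - [0.09,0,0.025]
    - [0.09,0,0]
    - [0.08,0,0]
    - [0.05,0,0]
    - [0.02,0,0]
    - [0,0,0]
  roll: [0.004,0.004,0.002,0,0,0,0,0]

```text
time: 42.05
eef_pos: [596.4, -225.7, 18.4]
orientation: [-2.032, 1.57, 2.695]
contact_force: [0.4, 0.4, -0.2]
opening: 18.1
```

Emit:
apply_moves:
  translation:
    - [0.02,0,0]
    - [0,0,0]
    - [0,0,0]
    - [0,0,0]
    - [0,0,0]
    - [0,0,0]
    - [0,0,0]
    - [0,0,0]
  roll: [0,0,0,0,0,0,0,0]

```text
time: 42.85
eef_pos: [596.6, -226.0, 15.1]
orientation: [0.214, 1.571, -1.343]
contact_force: [-0.0, 0.4, -0.3]
opening: 18.2
```

Emit:
apply_moves:
  translation:
    - [0.01,0,0]
    - [0.01,0,0]
    - [0.01,0,0]
    - [0,0,0]
    - [0,0,0]
    - [0,0,0]
    - [0,0,0]
    - [0,0,0]
  roll: [0,0,0,0,0,0,0,0]

```text
time: 43.65
eef_pos: [596.7, -225.9, 9.1]
orientation: [0.404, 1.571, -1.152]
contact_force: [0.6, 0.5, -0.2]
opening: 18.1
```

Emit:
apply_moves:
  translation:
    - [0,0,0]
    - [0,0,0]
    - [0,0,0]
    - [0,0,0]
    - [-0.02,0,0]
    - [-0.05,0,0]
    - [-0.12,0,0]
    - [-0.15,0,0]
  roll: [0,0,0,0,0,0,0,0]
  fingers: 0.71

```text
time: 44.45
eef_pos: [595.8, -225.7, 77.5]
orientation: [-1.907, 1.569, 2.82]
contact_force: [0.9, -0.7, -0.3]
opening: 24.4
```

Emit:
apply_moves:
  translation:
    - [-0.12,0,0]
    - [-0.12,0,0]
    - [-0.12,0,0]
    - [-0.12,0,0]
    - [-0.12,0,0]
    - [-0.05,0,0]
    - [0,0,0]
    - [0,0,0]
  roll: [0,0,0,0,0,0,0,0]

```text
time: 45.25
eef_pos: [596.1, -225.8, 206.4]
orientation: [-1.704, 1.57, 3.022]
contact_force: [0.0, 0.3, -0.3]
opening: 25.1
```

Run:
```python
from h import *
from rig import bot
import pickle
print(bot.read_state()['time'])
im=bot.capture('wrist')[:,:,::-1]; im2=bot.capture('scene')[:,:,::-1];im3=bot.capture('side')[:,:,::-1]
cv2.imwrite('pics/w23.png',im)
cv2.imwrite('pics/s23.png',cv2.resize(im2[130:330,140:420],None,fx=2.8,fy=2.8,interpolation=cv2.INTER_CUBIC))
cv2.imwrite('pics/d23.png',im3)
```

```text
45.25
```

View pics/w23.png

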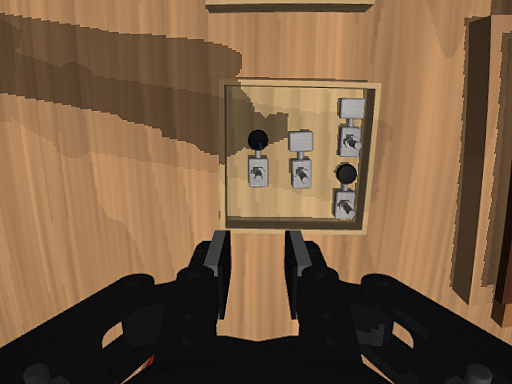

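View pics/s23.png

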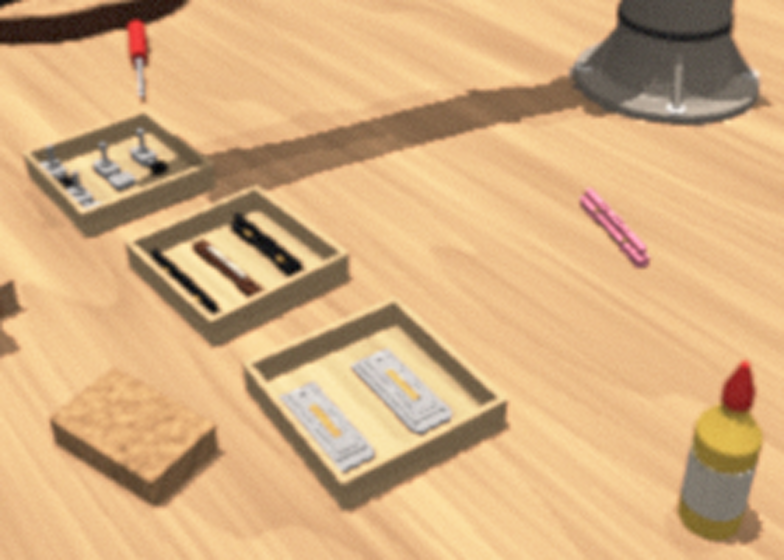

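View pics/d23.png

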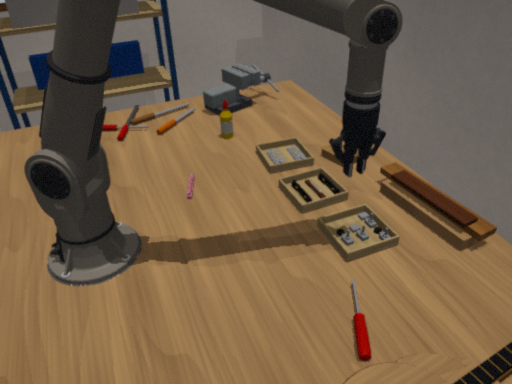

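```bash
python3 -c "
from rig import bot
print(bot.read_state()['contact_force'],bot.sign_off())"
```

```text
the job is handed in; nothing more can be done
[-0.09564145  0.29990628 -0.314566  ] None
```

I sorted all five fittings into their trays and handed the job in at about 45 s of the 109 s allowed. `sign_off()` gives no verdict, so the result rests on my own checks below.

**Placing:**
- The cover is in the covers tray, the black and brown bridges are in the bridges tray, and both machine heads are in the tuners tray.
- I did not touch the pink look-alike bridge.

**Last checks:**
- The closing wrist, scene and side pictures show each fitting upright, flat on the tray floor, roughly parallel to the piece already there and on top of nothing.
- The glue bottle still stands, and it and the screwdriver look unmoved. I judged this by eye against the first pictures and did not measure it.
- The gripper was empty and clear at about 206 mm height, with the contact force near zero. The largest force in any reading was about 7 N.

**Disagreements:**
- My first scene-camera estimates of the tray centres were 4 to 15 mm off the close wrist views, so I used the wrist values for placing.
- The finger opening read about 2 mm under the nominal width of every gripped piece, which I took as a sensor offset.

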